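Roll the spraying tray down and index it on the spray table

ROBOT

A 6-joint arm with a two-finger parallel gripper is mounted at the origin on a cart in front of the work surface, level with it; the furniture and walls round the work are solid. World frame = base frame: x ahead of the robot, y to its left, z up, the work surface at z = 0. Lengths are in m, angles in rad, forces in N, time in s.
With the tool pointing down it reaches from about 0.35 to 0.975 m from the base axis. Payload 4.9 kg.
Tool frame: the origin (TCP) lies on the front face of the gripper's body, between the roots of the fingers; the fingertips stand ctrl.tip_extent ahead of it and the grasp point (between the pads) lies 54 mm ahead of it (ctrl.tip_extent is the distance from the TCP to the fingertips, in m); z points along the fingers, y is the line along which they close (so a half turn about z gives the same grasp; the last joint's range is limited). The gripper opens to 85 mm and grips with 20 to 120 N. Pads are 22 mm wide; open, the fingers measure 114 mm over their backs; the gripper's body (76 mm by 85 mm) begins 54 mm behind the grasp point. The pads swing forward as they close: fully open they stand 13 mm farther back than shut.
Start: joints at [-1.387, 0.053, 1.613, -0, 1.476, -0.119], TCP at [0.186, -0.597, 0.304] pointing down, gripper open.
Joint ranges: [-3.01, 3.01], [-1.01, 2.22], [0.06, 2.58], [-1.02, 4.17], [0.09, 2.62], [-3.14, 3.14]. Speed limits (rad/s): [2.57, 2.57, 3.14, 3.14, 3.14, 3.14].

INTERFACE

Orientations are given as a rotation vector (axis times angle).
In Python, from station import ctrl gives the robot as it stands.
- The arm moves only by the tool apply_moves, never from a script. Its argument "rows" is one flat list of numbers, 6 for each row, row after row: the shift along the tool's x, y, z normalised to -1 to 1, where 1 is 0.6 m, then the turn, a rotation vector about the tool's x, y, z normalised to -1 to 1, where 1 is 90 degrees. A call has 1 to 20 rows; each row is the pose to reach, as a shift and turn from the pose commanded when the call began, along the tool's axes at that moment; what a row does not reach only later rows make up. A row lasts 1/10 s, in which the tool goes at most 50 mm and 8.59 degrees, less where a joint would pass 70% of its speed; a pose out of reach is approached as far as the arm can. A call with a number of a shift or a turn outside -1 to 1 is refused whole. A call with a gripper value outside its range is refused whole. "grip" is the opening, from 0 (shut) to 1 (fully open), set as the call begins (left out, the last holds). The fingers move at their own pace and stop on an object; "grip_force" is the grip in N (left out, the last holds). Time passes only in rows, so rows that repeat a pose let the fingers close. It gives the time, the measured TCP pose, the force, the opening and the grip force at its end, in the units of the state.
- ctrl.get_obs(): the state, without advancing time (a new reading comes with each control period).
- ctrl.get_image(name): name is "scene" or "top"; returns (picture, depth): 384x512x3 uint8, blue, green, red; 384x512 float32, m along the optical axis (not along the pixel's ray), 0 where there is no reading.
- ctrl.camera_model(name): a dict with "mtx" (3x3 intrinsics, pixels), "R" (3x3) and "t" (3): a world point X has camera coordinates R X + t. Camera axes: x right, y down, z forward; pixel columns grow to the right and rows downward; lengths in m; the calibration is good to about 2 mm. A picture is of the moment at which its call begins. camera_model takes no time and is no camera call.
- ctrl.finish_job(): hands the job in; it is judged then, once.
The state is a dict: "t": time; "q": joint angles; "dq": joint speeds; "effort": joint torques, N m; "tool_pos": TCP position; "tool_rot": TCP orientation; "contact_force": force on the tool from outside, world axes, zero at the start; "wrist_torque": the same for the moment, N m; "opening": finger opening in m; "grip_force": force on a finger pad.
Only numpy, scipy, OpenCV 4.12 (cv2) and the standard library are available. Lean on these libraries where they do the work, as an engineer would, in place of code of your own. Each camera call takes 0.05 s, during which the arm holds its last target. There are 200 camera calls.

TASK

Put every loose timber and white block that lies on the bench in front of the roller track into the blue tray, each lying on the tray floor, while the tray waits at its end of the rollers. Then roll the tray along the rollers, without lifting it, right up against the red end stop; only there lift it off by its yellow post, set it centrally on the round indexing table, let go, and turn the table by its red handle one click (a quarter turn) clockwise seen from above, so that it rests in its next detent with the tray and all blocks aboard. Leave the other things on the bench alone.

Things in the scene. Friction and masses are not known exactly. Their poses are not given: they have to be found in the camera images.
- track: Roller track fixed on the bench, 400 mm long (own x), 156 mm wide over two side frames (10 mm thick, 136 mm apart inside, tops 78 mm above the bench). Origin at bench level under its middle. Eleven free steel rollers lie across it, tops 66 mm high: the tray stands between the frames with 4 mm play each side and rolls along the track's x with under 1 N. Low plain bar at the -x end, top 76 mm high.
- end_stop (a point): Middle of the inner face of the red end stop across the track's +x end, level with the roller tops: 188 mm from the track's origin along its x. The stop's top is 82 mm above the bench. The tray touching it has its origin 100 mm short of this point.
- tray: Blue plastic tray, 200 mm long (own x) by 128 mm wide (own y), about 0.35 kg; origin under its middle. Floor 5 mm thick, rim 4 mm thick, 16 mm high over all. It starts on the rollers (origin 66 mm above the bench) toward the -x end of the track, its x along the track's x.
- post_top (a point): Top centre of the tray's square yellow lifting post, 26 x 26 mm, sides along the tray's x and y, fixed in the tray's centre; top 90 mm above the tray's underside.
- table_centre (a point): Point on the axis of the indexing table, on its flat black rubber top, 68 mm above the bench. The round aluminium top has 95 mm radius and turns on a fixed grey base; the tray is set on it and overhangs it.
- turntable (a joint): Angle of the indexing table, rad: 0 at the start (in a detent), growing as it turns clockwise seen from above; four detents, pi/2 apart. A spring holds it: turning takes up to about 5 N at the red handle; once past half way (0.79 rad) it is pulled on into the next detent, before that it falls back.
- handle (a point): Top centre of the red upright handle pin of the indexing table: 22 mm diameter, 52 mm free height, top 116 mm above the bench, on an 18 mm wide arm (56 to 64 mm above the bench) 150 mm from the table's axis; goes round with the table.
- wood_a: Sawn brown timber block, 38 x 90 x 38 mm (own x, y, z), about 70 g; origin at the centre of its underside. Starts on the bench in front of the track. Loose. It may end up on another side if dropped; then its origin is no longer underneath. Absent in some runs.
- wood_b: Sawn brown timber block, 38 x 90 x 38 mm (own x, y, z), about 70 g; origin at the centre of its underside. Starts on the bench in front of the track. Loose. It may end up on another side if dropped; then its origin is no longer underneath. Absent in some runs.
- white_a: White block, 38 x 50 x 45 mm (own x, y, z), light (under 0.3 kg); origin at the centre of its underside. Starts on the bench in front of the track. Loose. It may end up on another side if dropped; then its origin is no longer underneath. Absent in some runs.
- white_b: White block, 38 x 50 x 45 mm (own x, y, z), light (under 0.3 kg); origin at the centre of its underside. Starts on the bench in front of the track. Loose. It may end up on another side if dropped; then its origin is no longer underneath. Absent in some runs.
- tape_measure: Yellow tape measure, 37x94x69 mm; bystander, origin at the centre of its underside; leave it where it is.
- screwdriver: Red-handled screwdriver, 28x191x27 mm; bystander, origin at the centre of its underside; leave it where it is.
- paint_tin: Small blue paint tin, 77 mm across and high; bystander, origin at the centre of its underside; leave it where it is.
- glue_bottle: Yellow glue bottle with red cap, 63 mm across, 185 mm high; bystander, origin at the centre of its underside; leave it where it is.
- sanding_block: Sanding block, 64x112x24 mm; bystander, origin at the centre of its underside; leave it where it is.
There are look-alikes about, which are no part of the job. What is shaped like the white_b but green is not meant.

How it is judged:
By the outcome, as a careful person would: the job done as asked, in the order asked, and still so for the second after the job is handed in, with the robot touching nothing.
Of wood_a, wood_b, white_a, white_b only 3 to 4 are there at a start; the rules pass over those that are not, and their reading is None.
At some moment in a run one of wood_a, wood_b, white_a, white_b may be knocked a few centimetres aside while the robot is not near it.
Once in a run the grip may slacken for a moment while it holds something.
It also fails if it takes over 208 s, if anything falls off the work surface, if the arm or the gripper's body presses on something with over 40 N, if the wrist force passes 120 N, or if a joint passes its speed limit or range.

## Working session

There is one attempt and no reset: what is moved stays moved. The work goes in short steps, Python scripts to look and compute and a tool call to move; the robot and the scene stay as the last step left them, time stands still between calls to the robot, and variables do not carry over. Pictures are saved under pics/ and viewed, at most 18 in all, crops included, and the job is handed in when it is done.

Besides the shell and the picture viewer there is one more tool, called after "Emit:" as name(argument=value, ...) on one line, values as JSON. apply_moves: Moves the arm, as the interface text tells. Its arguments: {"type":"object","properties":{"rows":{"type":"array","items":{"type":"number"}},"grip":{"type":"number"},"grip_force":{"type":"number"}},"required":["rows"]}

```bash
mkdir -p pics; ls
cat > h.py <<'E'
import numpy as np, cv2
from station import ctrl
from scipy.spatial.transform import Rotation as Ro
def cloud(name):
    im,d=ctrl.get_image(name); m=ctrl.camera_model(name)
    v,u=np.mgrid[:384,:512]; K=np.array(m["mtx"])
    c=np.stack([(u-K[0,2])/K[0,0]*d,(v-K[1,2])/K[1,1]*d,d],-1)
    X=(c-np.array(m["t"]).ravel())@np.array(m["R"])
    X[d<=0]=np.nan
    return im,X
E
python3 - <<'E'
from h import *
for n in("scene","top"):
    im,X=cloud(n); np.save(n+"X.npy",X); cv2.imwrite(n+".png",im)
    cv2.imwrite(f"pics/{n}0.png",cv2.resize(im,(800,600)))
    m=ctrl.camera_model(n); R=np.array(m["R"]);print(n,-R.T@np.array(m["t"]).ravel(),R.round(2).tolist())
print(ctrl.get_obs(),ctrl.tip_extent)
E
```

```text
pics
scene [-0.1214092   1.26745101  0.85138553] [[-0.81, -0.58, 0.02], [-0.31, 0.4, -0.86], [0.49, -0.71, -0.5]]
top [0.30345271 0.2183113  1.61737819] [[0.01, -1.0, -0.02], [-0.98, -0.01, -0.19], [0.19, 0.02, -0.98]]
{'t': 0.1, 'q': array([-1.38701966e+00,  5.33250323e-02,  1.61415793e+00, -8.79330084e-06,
        1.47601653e+00, -1.19002872e-01]), 'dq': array([-0.00012678, -0.00049532, -0.00293615, -0.00026064,  0.00047988,
       -0.00109626]), 'effort': array([ 1.12944246e-03, -3.94892764e+01, -3.71365857e+01, -7.48937168e-05,
        3.77927048e-03, -8.01371556e-07]), 'tool_pos': array([ 0.18627655, -0.59614327,  0.3027639 ]), 'tool_rot': array([-3.10377653e+00, -4.73504269e-01,  1.10664916e-04]), 'contact_force': array([-0.12893779, -0.45574233, -0.65781392]), 'wrist_torque': array([-0.02681481,  0.01860669,  0.02452161]), 'grip_force': 0.0, 'opening': 0.08537280146299366} 0.0726
```

View pics/top0.png

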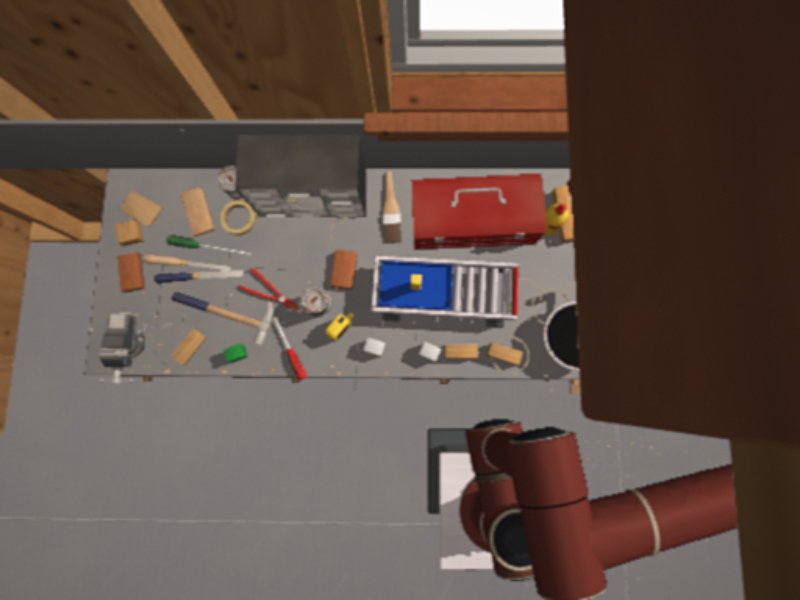

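View pics/scene0.png

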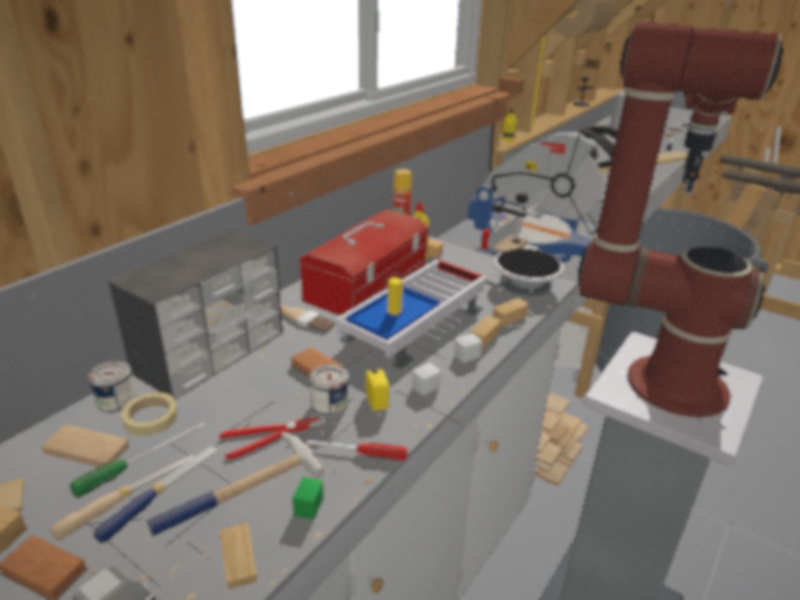

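The top view shows, at 800x600 scale, the tray near (415,285) and the red stop near x=517. The white blocks are at (374,347) and (430,351), the timbers at (461,351) and (505,353), and the table at (575,335), partly hidden. The scene view shows the red handle near (485,240).

```bash
cat >> h.py <<'E'
def blobs(im,X,box,zlo,zhi,minn=15,colf=None):
    M=(X[...,2]>zlo)&(X[...,2]<zhi)&(X[...,0]>box[0])&(X[...,0]<box[1])&(X[...,1]>box[2])&(X[...,1]<box[3])
    if colf is not None: M&=colf(im.astype(int))
    n,l=cv2.connectedComponents(M.astype(np.uint8),connectivity=4)
    for i in range(1,n):
        k=l==i
        if k.sum()<minn: continue
        P=X[k]; r=cv2.minAreaRect((P[:,:2]*1000).astype(np.float32))
        print("ctr",np.array(r[0]).round(0),"size",np.array(r[1]).round(0),"ang",round(r[2],1),"z",np.percentile(P[:,2]*1000,[5,50,95]).round(0),"mean",(P[:,:2].mean(0)*1000).round(0),"n",k.sum(),"bgr",im[k].mean(0).round(0))
red=lambda c:(c[...,2]>90)&(c[...,1]<60)&(c[...,0]<60)
yel=lambda c:(c[...,2]>120)&(c[...,1]>100)&(c[...,0]<90)
E
python3 - <<'E'
from h import *
for n in("top","scene"):
    im=cv2.imread(n+".png");X=np.load(n+"X.npy")
    print(n,"blocks");blobs(im,X,(.2,.62,-.6,.5),.028,.06)
    print("post");blobs(im,X,(.3,.9,-.6,.6),.14,.17,5,yel)
    print("red");blobs(im,X,(.2,.9,-.8,.6),.06,.14,5,red)
    print("table");blobs(im,X,(.2,.9,-.8,-.1),.06,.075,20)
    print("frame");blobs(im,X,(.35,.9,-.4,.6),.070,.084,20)
E
```

```text
top blocks
ctr [546. 482.] size [ 9. 47.] ang 55.0 z [29. 46. 58.] mean [546. 481.] n 18 bgr [ 96. 103. 108.]
ctr [482. 432.] size [16. 70.] ang 62.8 z [29. 52. 60.] mean [485. 430.] n 37 bgr [ 47. 117. 140.]
ctr [438. 342.] size [50. 37.] ang 73.5 z [39. 45. 50.] mean [438. 341.] n 105 bgr [186. 195. 204.]
ctr [426. 186.] size [50. 38.] ang 65.0 z [39. 45. 52.] mean [426. 186.] n 104 bgr [184. 193. 201.]
ctr [422. -23.] size [91. 38.] ang 73.1 z [31. 38. 44.] mean [422. -23.] n 188 bgr [ 88. 137. 183.]
ctr [429. 100.] size [35. 88.] ang 0.6 z [33. 38. 44.] mean [429. 100.] n 187 bgr [ 90. 139. 185.]
post
ctr [ 790. -171.] size [ 6. 23.] ang 37.7 z [141. 145. 168.] mean [ 790. -169.] n 11 bgr [ 51. 162. 211.]
ctr [605. 229.] size [23. 21.] ang 0.2 z [146. 155. 161.] mean [604. 228.] n 33 bgr [ 65. 192. 226.]
red
ctr [895.   2.] size [ 8. 10.] ang 29.0 z [137. 138. 139.] mean [895.   2.] n 6 bgr [ 39.  46. 150.]
ctr [897. -49.] size [ 5. 22.] ang 2.1 z [135. 137. 139.] mean [898. -49.] n 8 bgr [ 42.  49. 152.]
ctr [892.  87.] size [12. 77.] ang 2.0 z [132. 137. 139.] mean [892.  88.] 
[... 2842 characters left out ...]
4. -196.] size [126. 174.] ang 53.1 z [70. 72. 74.] mean [ 482. -197.] n 270 bgr [54. 55. 57.]
ctr [ 427. -265.] size [ 60. 140.] ang 58.4 z [70. 72. 74.] mean [ 433. -261.] n 97 bgr [64. 63. 64.]
ctr [601. 148.] size [403. 163.] ang 87.3 z [71. 75. 83.] mean [596. 206.] n 1547 bgr [151. 115.  97.]
ctr [769. 189.] size [248. 128.] ang 48.6 z [70. 77. 84.] mean [775. 199.] n 177 bgr [ 31.  33. 118.]
ctr [828. 412.] size [15. 71.] ang 6.5 z [71. 81. 84.] mean [826. 410.] n 41 bgr [125. 131. 135.]
ctr [825. 520.] size [ 17. 153.] ang 0.2 z [71. 80. 83.] mean [827. 528.] n 120 bgr [130. 134. 136.]
ctr [562. 513.] size [72. 79.] ang 42.2 z [71. 75. 79.] mean [562. 514.] n 324 bgr [136. 142. 152.]
```

```bash
cat >> h.py <<'E'
def plan(*tg):
    """targets (x,y,z mm, heading deg of tool x); prints normalised rows"""
    o=ctrl.get_obs(); R=Ro.from_rotvec(o["tool_rot"]); p=o["tool_pos"]
    x=R.as_matrix()[:,0]; print("now",(p*1000).round(1),"hd",round(np.degrees(np.arctan2(x[1],x[0])),2),"q6",round(o["q"][5],2),"t",round(o["t"],1),"open",round(o["opening"]*1000,1),"grip",round(o["grip_force"],1),"F",o["contact_force"].round(1))
    for t in tg:
        T=Ro.from_euler("z",t[3],degrees=True)*Ro.from_rotvec([np.pi,0,0])
        s=R.inv().apply(np.array(t[:3])/1000-p)/.6; r=(R.inv()*T).as_rotvec()/(np.pi/2)
        n=max(np.linalg.norm(np.array(t[:3])/1000-p)/.05,np.linalg.norm(r)*90/8.59)
        print(t,"rows~%.1f"%n,", ".join("%.4f"%v for v in np.r_[s,r]))
E
python3 - <<'E'
from h import *
plan((430,342,220,73.5),(438,342,100,73.5))
E
```

```text
now [ 186.3 -596.1  302.8] hd 17.35 q6 -0.12 t 0.1 open 85.4 grip 0.0 F [-0.1 -0.5 -0.7]
(430, 342, 220, 73.5) rows~19.5 0.8539, -1.3711, 0.1407, -0.0010, -0.0007, -0.6239
(438, 342, 100, 73.5) rows~19.8 0.8666, -1.3667, 0.3407, -0.0010, -0.0007, -0.6239
```

Run:
```python
from h import *
plan((430,-20,250,73.5))
```

```text
now [ 186.3 -596.1  302.8] hd 17.35 q6 -0.12 t 0.1 open 85.4 grip 0.0 F [-0.1 -0.5 -0.7]
(430, -20, 250, 73.5) rows~12.6 0.6740, -0.7953, 0.0896, -0.0010, -0.0007, -0.6239
```

Emit:
apply_moves(rows=[0.674,-0.795,0.09,-0.001,-0.0007,-0.624,0.674,-0.795,0.09,-0.001,-0.0007,-0.624,0.674,-0.795,0.09,-0.001,-0.0007,-0.624,0.674,-0.795,0.09,-0.001,-0.0007,-0.624,0.674,-0.795,0.09,-0.001,-0.0007,-0.624,0.674,-0.795,0.09,-0.001,-0.0007,-0.624,0.674,-0.795,0.09,-0.001,-0.0007,-0.624,0.674,-0.795,0.09,-0.001,-0.0007,-0.624,0.674,-0.795,0.09,-0.001,-0.0007,-0.624,0.674,-0.795,0.09,-0.001,-0.0007,-0.624,0.674,-0.795,0.09,-0.001,-0.0007,-0.624,0.674,-0.795,0.09,-0.001,-0.0007,-0.624,0.674,-0.795,0.09,-0.001,-0.0007,-0.624,0.674,-0.795,0.09,-0.001,-0.0007,-0.624], grip=1)

```text
t: 1.5
tool_pos: [0.4303, -0.0178, 0.249]
tool_rot: [-2.512, -1.887, 0.002]
contact_force: [0.5, -0.7, -1.0]
opening: 0.0855
grip_force: 0.0
```

Run:
```python
from h import *
plan((436,342,200,73.5),(436,342,95,73.5))
```

```text
now [430.3 -17.8 249. ] hd 73.82 q6 0.07 t 1.5 open 85.5 grip 0.0 F [ 0.5 -0.7 -1. ]
(436, 342, 200, 73.5) rows~7.3 0.5787, -0.1578, 0.0812, -0.0006, 0.0007, 0.0036
(436, 342, 95, 73.5) rows~7.8 0.5788, -0.1576, 0.2562, -0.0006, 0.0007, 0.0036
```

Emit:
apply_moves(rows=[0.5787,-0.156,0.081,0,0,0.004,0.5787,-0.156,0.081,0,0,0.004,0.5787,-0.156,0.081,0,0,0.004,0.5787,-0.156,0.081,0,0,0.004,0.5787,-0.156,0.081,0,0,0.004,0.5787,-0.156,0.081,0,0,0.004,0.5787,-0.156,0.081,0,0,0.004,0.5787,-0.156,0.081,0,0,0.004,0.5787,-0.156,0.081,0,0,0.004])

```text
t: 2.4
tool_pos: [0.4388, 0.3392, 0.1998]
tool_rot: [2.52, 1.873, -0.004]
contact_force: [-1.2, -0.9, 0.9]
opening: 0.0851
grip_force: 0.0
```

Run:
```python
from h import *
im,X=cloud("top"); cv2.imwrite("top1.png",im);np.save("top1X.npy",X)
cv2.imwrite("pics/top1.png",cv2.resize(im[130:270,200:450],(800,448)))
blobs(im,X,(.38,.5,-.1,.5),.028,.06)
print("table");blobs(im,X,(.3,.7,-.5,-.08),.058,.076,20)
print("red");blobs(im,X,(.4,.7,-.5,.6),.06,.14,3,red)
print("post");blobs(im,X,(.3,.7,-.6,.6),.14,.17,5,yel)
plan((437,343,95,73.5))
```

```text
ctr [426. 186.] size [50. 38.] ang 65.7 z [38. 45. 51.] mean [426. 186.] n 104 bgr [184. 193. 202.]
ctr [422. -23.] size [91. 39.] ang 72.3 z [32. 38. 44.] mean [422. -23.] n 189 bgr [ 88. 137. 183.]
ctr [429. 100.] size [36. 88.] ang 0.1 z [32. 38. 43.] mean [429. 100.] n 188 bgr [ 90. 139. 185.]
ctr [424. 323.] size [14. 31.] ang 45.5 z [33. 44. 50.] mean [423. 326.] n 17 bgr [171. 180. 188.]
table
ctr [ 471. -171.] size [ 92. 185.] ang 89.1 z [62. 67. 73.] mean [ 469. -177.] n 743 bgr [45. 46. 51.]
red
ctr [590. -44.] size [ 11. 124.] ang 87.9 z [73. 81. 88.] mean [585. -45.] n 64 bgr [ 31.  35. 150.]
post
ctr [605. 229.] size [23. 21.] ang 0.3 z [147. 156. 161.] mean [604. 228.] n 34 bgr [ 65. 193. 227.]
now [439.  338.1 200.2] hd 73.18 q6 0.82 t 2.5 open 85.3 grip 0.0 F [ 0.3 -0.6  0. ]
(437, 343, 95, 73.5) rows~2.1 0.0074, -0.0056, 0.1753, 0.0003, 0.0021, -0.0035
```

View pics/top1.png

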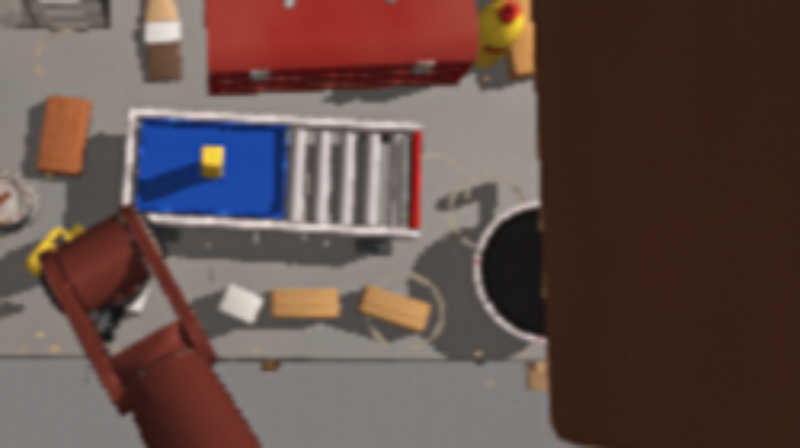

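The crop shows the white, timber and timber blocks at (241,303), (306,303) and (396,306), unmoved. The tray post is at (211,160). A fixed beam hides the right half of the table.

Emit:
apply_moves(rows=[0.0074,-0.0056,0.09,0,0.002,-0.004,0.0074,-0.0056,0.175,0,0.002,-0.004,0.0074,-0.0056,0.175,0,0.002,-0.004,0.0074,-0.0056,0.175,0,0.002,-0.004,0.0074,-0.0056,0.175,0,0.002,-0.004])

```text
t: 2.95
tool_pos: [0.4389, 0.3437, 0.0986]
tool_rot: [2.518, 1.878, 0.009]
contact_force: [-0.2, -0.6, 0.7]
opening: 0.0853
grip_force: 0.0
```

Emit:
apply_moves(rows=[0,0,0,0,0,0,0,0,0,0,0,0,0,0,0,0,0,0,0,0,0,0,0,0,0,0,0,0,0,0,0,0,0,0,0,0,0,0,0,0,0,0,0,0,0,0,0,0], grip=0, grip_force=50)

```text
t: 3.75
tool_pos: [0.438, 0.3444, 0.0972]
tool_rot: [2.517, 1.88, 0.006]
contact_force: [-0.0, -1.6, 6.8]
opening: 0.0371
grip_force: 52.6
```

Run:
```python
from h import *
from scipy.optimize import least_squares
u=np.array([np.cos(np.radians(87.2)),np.sin(np.radians(87.2))])  # long axis (+y-ish) = -track x
for n in("top1","scene"):
    im=cv2.imread(n+".png").astype(int);X=np.load(n+"X.npy")
    M=(abs(X[...,2]-.068)<.007)&(X[...,0]>.3)&(X[...,0]<.62)&(X[...,1]<-.1)&(X[...,1]>-.42)&(im.max(-1)<75)
    P=X[M]; ed=[]
    c=P[:,:2].mean(0)
    hull=cv2.convexHull(P[:,:2].astype(np.float32))[:,0]
    if n=="top1": hull=hull[hull[:,1]>-.205]
    f=least_squares(lambda p:np.hypot(hull[:,0]-p[0],hull[:,1]-p[1])-p[2],[c[0],c[1],.09],loss="soft_l1",f_scale=.002)
    print(n,len(P),P.mean(0),np.median(P[:,2]),f.x,hull.min(0),hull.max(0))
plan((437,343,200,73.5))
```

```text
top1 570 [ 0.46844358 -0.18095149  0.06796542] 0.06773366720726154 [ 0.46943802 -0.21821302  0.0839935 ] [ 0.38625288 -0.20421977] [ 0.54874927 -0.13617164]
scene 477 [ 0.46821411 -0.21574244  0.07071575] 0.07070213677791454 [ 0.47100674 -0.21735481  0.08114754] [ 0.38995278 -0.30090326] [ 0.54991317 -0.13231225]
now [438.  344.4  97.2] hd 73.52 q6 0.82 t 3.8 open 37.1 grip 52.6 F [-0.  -1.6  6.8]
(437, 343, 200, 73.5) rows~2.1 -0.0021, -0.0005, -0.1714, 0.0016, -0.0020, 0.0002
```

Emit:
apply_moves(rows=[0,0,-0.14,0,0,0,0,0,-0.28,0,0,0,0,0,-0.28,0,0,0,0,0,-0.28,0,0,0,0,0,-0.28,0,0,0,0,0,-0.28,0,0,0])

```text
t: 4.35
tool_pos: [0.4363, 0.3433, 0.2623]
tool_rot: [-2.517, -1.88, -0.0]
contact_force: [0.4, -0.2, -1.2]
opening: 0.0374
grip_force: 51.9
```

```bash
cat >> h.py <<'E'
def tr(a,b,post=(604.5,230),hd=87.2):
    c,s=np.cos(np.radians(hd)),np.sin(np.radians(hd)); return post[0]+a*c+b*s, post[1]+a*s-b*c
E
python3 - <<'E'
from h import *
x,y=tr(48,37.5)
plan((x,y,270,87.2),(x,y,168,87.2))
E
```

```text
now [436.3 343.3 262.3] hd 73.52 q6 0.82 t 4.3 open 37.4 grip 51.9 F [ 0.4 -0.2 -1.2]
(np.float64(644.3000191004933), np.float64(276.1108282250533), 270, 87.2) rows~4.4 -0.0091, 0.3641, -0.0129, -0.0002, -0.0002, -0.1520
(np.float64(644.3000191004933), np.float64(276.1108282250533), 168, 87.2) rows~4.8 -0.0092, 0.3642, 0.1571, -0.0002, -0.0002, -0.1520
```

Emit:
apply_moves(rows=[-0.009,0.364,-0.013,0,0,-0.152,-0.009,0.364,-0.013,0,0,-0.152,-0.009,0.364,-0.013,0,0,-0.152,-0.009,0.364,-0.013,0,0,-0.152,-0.009,0.364,-0.013,0,0,-0.152,-0.009,0.364,-0.013,0,0,-0.152,-0.009,0.364,0.06,0,0,-0.152,-0.009,0.364,0.1,0,0,-0.152,-0.009,0.364,0.13,0,0,-0.152,-0.009,0.364,0.13,0,0,-0.152,-0.009,0.364,0.13,0,0,-0.152])

```text
t: 5.45
tool_pos: [0.6443, 0.2769, 0.1855]
tool_rot: [-2.274, -2.167, -0.001]
contact_force: [0.3, -0.0, -0.1]
opening: 0.0373
grip_force: 51.9
```

Run:
```python
from h import *
x,y=tr(48,37.5)
plan((x,y,168,87.2))
im,X=cloud("top"); cv2.imwrite("pics/top2.png",cv2.resize(im[150:270,200:400],(800,480)))
im,X=cloud("scene"); cv2.imwrite("pics/sc2.png",cv2.resize(im[150:270,170:370],(800,480)))
print("post");blobs(im,X,(.5,.7,-.6,.6),.14,.17,5,yel)
```

```text
now [644.3 276.9 185.5] hd 87.22 q6 0.35 t 5.5 open 37.3 grip 51.9 F [ 0.3 -0.  -0.1]
(np.float64(644.3000191004933), np.float64(276.1108282250533), 168, 87.2) rows~0.4 -0.0013, 0.0001, 0.0291, 0.0002, -0.0006, 0.0002
post
ctr [597. 243.] size [25. 53.] ang 29.9 z [143. 154. 161.] mean [601. 235.] n 48 bgr [ 49. 158. 180.]
```

View pics/sc2.png

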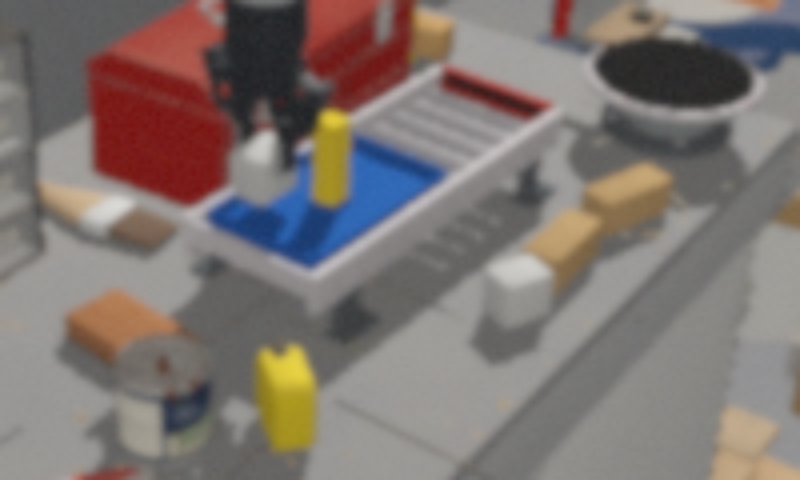

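The white block (265,165) is held over the far left corner of the tray. I'll lower and release it.

Emit:
apply_moves(rows=[-0.001,0,0.015,0,0,0,-0.001,0,0.028,0,0,0,-0.001,0,0.028,0,0,0,-0.001,0,0.028,0,0,0])

```text
t: 5.95
tool_pos: [0.6447, 0.2759, 0.1687]
tool_rot: [-2.275, -2.166, -0.002]
contact_force: [0.2, 0.1, 0.1]
opening: 0.0369
grip_force: 51.9
```

Emit:
apply_moves(rows=[0,0,0,0,0,0,0,0,0,0,0,0,0,0,0,0,0,0,0,0,-0.1,0,0,0,0,0,-0.17,0,0,0,0,0,-0.17,0,0,0,0,0,-0.17,0,0,0], grip=0.65)

```text
t: 6.65
tool_pos: [0.6457, 0.2762, 0.2745]
tool_rot: [2.273, 2.165, 0.011]
contact_force: [-0.5, -0.1, -0.8]
opening: 0.0555
grip_force: 0.0
```

Run:
```python
from h import *
plan((426,186,260,65.4),(426,186,95,65.4))
```

```text
now [645.7 276.2 274.5] hd 87.19 q6 0.35 t 6.7 open 55.5 grip 0.0 F [-0.5 -0.1 -0.8]
(426, 186, 260, 65.4) rows~4.8 -0.1681, -0.3586, 0.0213, 0.0037, -0.0028, 0.2421
(426, 186, 95, 65.4) rows~6.0 -0.1690, -0.3604, 0.2963, 0.0037, -0.0028, 0.2421
```

Emit:
apply_moves(rows=[-0.168,-0.359,0.021,0.0037,-0.0028,0.242,-0.168,-0.359,0.021,0.0037,-0.0028,0.242,-0.168,-0.359,0.021,0.0037,-0.0028,0.242,-0.168,-0.359,0.021,0.0037,-0.0028,0.242,-0.168,-0.359,0.021,0.0037,-0.0028,0.242,-0.168,-0.359,0.021,0.0037,-0.0028,0.242,-0.168,-0.359,0.021,0.0037,-0.0028,0.242], grip=1)

```text
t: 7.35
tool_pos: [0.4235, 0.1854, 0.2564]
tool_rot: [-2.642, -1.696, 0.011]
contact_force: [-0.2, 0.3, -0.1]
opening: 0.0853
grip_force: 0.0
```

Run:
```python
from h import *
plan((426,186,95,65.4))
for n in("scene","top"):
    im,X=cloud(n); print(n)
    blobs(im,X,(.38,.5,-.1,.3),.028,.06); blobs(im,X,(.53,.68,.13,.33),.09,.135)
    print("post");blobs(im,X,(.5,.7,-.6,.6),.14,.17,5,yel)
```

```text
now [423.5 185.4 256.4] hd 65.4 q6 0.68 t 7.3 open 85.3 grip 0.0 F [-0.2  0.3 -0.1]
(426, 186, 95, 65.4) rows~3.2 0.0039, 0.0048, 0.2690, -0.0036, 0.0031, 0.0000
scene
ctr [420. -21.] size [95. 42.] ang 74.9 z [30. 39. 43.] mean [418. -16.] n 165 bgr [100. 141. 169.]
ctr [422. 137.] size [168.  54.] ang 87.6 z [30. 41. 49.] mean [422. 148.] n 334 bgr [135. 158. 174.]
ctr [604. 230.] size [30. 26.] ang 0.8 z [ 91. 110. 132.] mean [600. 235.] n 100 bgr [ 61. 137. 153.]
ctr [641. 277.] size [55. 41.] ang 84.5 z [ 91. 113. 120.] mean [637. 283.] n 179 bgr [160. 162. 163.]
post
ctr [603. 230.] size [27. 31.] ang 8.9 z [142. 155. 160.] mean [602. 235.] n 54 bgr [ 49. 160. 181.]
top
ctr [422. -23.] size [90. 39.] ang 72.3 z [31. 38. 44.] mean [422. -23.] n 188 bgr [ 87. 136. 182.]
ctr [429.  67.] size [22. 35.] ang 89.2 z [32. 37. 44.] mean [430.  65.] n 41 bgr [ 97. 147. 193.]
ctr [420. 125.] size [18. 38.] ang 0.2 z [32. 38. 46.] mean [418. 124.] n 40 bgr [ 72. 115. 157.]
ctr [645. 273.] size [48. 40.] ang 87.6 z [ 96. 115. 120.] mean [642. 273.] n 113 bgr [177. 182. 188.]
post
ctr [605. 229.] size [23. 21.] ang 0.1 z [141. 156. 161.] mean [604. 228.] n 35 bgr [ 64. 189. 224.]
```

The white block is placed with its top about 115 mm up, as it should be. I'll descend on the second white block.

Emit:
apply_moves(rows=[0.004,0.005,0.08,-0.0036,0.0031,0,0.004,0.005,0.16,-0.0036,0.0031,0,0.004,0.005,0.22,-0.0036,0.0031,0,0.004,0.005,0.269,-0.0036,0.0031,0,0.004,0.005,0.269,-0.0036,0.0031,0,0.004,0.005,0.269,-0.0036,0.0031,0])

```text
t: 8.05
tool_pos: [0.4283, 0.1866, 0.0967]
tool_rot: [2.643, 1.697, 0.001]
contact_force: [1.0, 0.9, 0.2]
opening: 0.0858
grip_force: 0.0
```

Emit:
apply_moves(rows=[0,0,0,0,0,0,0,0,0,0,0,0,0,0,0,0,0,0,0,0,0,0,0,0,0,0,0,0,0,0,0,0,0,0,0,0,0,0,0,0,0,0,0,0,0,0,0,0], grip=0)

```text
t: 8.85
tool_pos: [0.4287, 0.1867, 0.0983]
tool_rot: [2.642, 1.697, 0.007]
contact_force: [-0.7, 0.1, 6.0]
opening: 0.0369
grip_force: 52.5
```

Run:
```python
from h import *
plan((426,186,270,65.4))
```

```text
now [428.7 186.7  98.3] hd 65.41 q6 0.68 t 8.8 open 36.9 grip 52.5 F [-0.7  0.1  6. ]
(426, 186, 270, 65.4) rows~3.4 -0.0020, -0.0025, -0.2862, 0.0024, -0.0020, 0.0001
```

Emit:
apply_moves(rows=[0,0,-0.14,0,0,0,0,0,-0.29,0,0,0,0,0,-0.29,0,0,0,0,0,-0.29,0,0,0,0,0,-0.29,0,0,0,0,0,-0.29,0,0,0])

```text
t: 9.45
tool_pos: [0.427, 0.1862, 0.2704]
tool_rot: [2.643, 1.697, 0.003]
contact_force: [0.5, -0.0, -0.9]
opening: 0.0371
grip_force: 51.8
```

Run:
```python
from h import *
x,y=tr(-48,-37.5)
plan((x,y,275,87.2),(x,y,190,87.2))
```

```text
now [427.  186.2 270.4] hd 65.41 q6 0.68 t 9.4 open 37.1 grip 51.8 F [ 0.5 -0.  -0.9]
(np.float64(564.6999808995067), np.float64(183.88917177494667), 275, 87.2) rows~2.8 0.0920, 0.2104, -0.0072, 0.0012, -0.0006, -0.2422
(np.float64(564.6999808995067), np.float64(183.88917177494667), 190, 87.2) rows~3.2 0.0918, 0.2101, 0.1345, 0.0012, -0.0006, -0.2422
```

Emit:
apply_moves(rows=[0.092,0.21,-0.007,0,0,-0.242,0.092,0.21,-0.007,0,0,-0.242,0.092,0.21,-0.007,0,0,-0.242,0.092,0.21,-0.007,0,0,-0.242,0.092,0.21,0.06,0,0,-0.242,0.092,0.21,0.134,0,0,-0.242,0.092,0.21,0.134,0,0,-0.242,0.092,0.21,0.134,0,0,-0.242])

```text
t: 10.25
tool_pos: [0.5632, 0.1839, 0.1886]
tool_rot: [-2.274, -2.165, 0.004]
contact_force: [-0.7, -0.6, -0.4]
opening: 0.0371
grip_force: 51.8
```

Run:
```python
from h import *
x,y=tr(-48,-37.5)
plan((x,y,169.5,87.2))
```

```text
now [563.2 183.9 188.6] hd 87.18 q6 0.24 t 10.2 open 37.1 grip 51.8 F [-0.7 -0.6 -0.4]
(np.float64(564.6999808995067), np.float64(183.88917177494667), 169.5, 87.2) rows~0.4 0.0001, 0.0026, 0.0319, -0.0021, 0.0004, -0.0002
```

Emit:
apply_moves(rows=[0,0.003,0.016,-0.002,0,0,0,0.003,0.032,-0.002,0,0,0,0.003,0.032,-0.002,0,0,0,0.003,0.032,-0.002,0,0])

```text
t: 10.65
tool_pos: [0.5665, 0.184, 0.1713]
tool_rot: [2.273, 2.164, 0.005]
contact_force: [-0.2, 0.3, -0.2]
opening: 0.0368
grip_force: 51.8
```

Emit:
apply_moves(rows=[0,0,0,0,0,0,0,0,0,0,0,0,0,0,0,0,0,0,0,0,-0.1,0,0,0,0,0,-0.17,0,0,0,0,0,-0.17,0,0,0,0,0,-0.17,0,0,0], grip=0.65)

```text
t: 11.35
tool_pos: [0.5673, 0.1842, 0.2764]
tool_rot: [2.271, 2.162, 0.013]
contact_force: [0.6, -1.8, -1.5]
opening: 0.0554
grip_force: 0.0
```

Run:
```python
from h import *
plan((429,100,260,90.3),(429,100,90,90.3))
```

```text
now [567.3 184.2 276.4] hd 87.19 q6 0.24 t 11.3 open 55.4 grip 0.0 F [ 0.6 -1.8 -1.5]
(429, 100, 260, 90.3) rows~3.3 -0.1515, -0.2236, 0.0248, 0.0066, -0.0010, -0.0346
(429, 100, 90, 90.3) rows~4.9 -0.1520, -0.2265, 0.3081, 0.0066, -0.0010, -0.0346
```

Emit:
apply_moves(rows=[-0.152,-0.224,0.025,0.0066,-0.001,-0.035,-0.152,-0.224,0.025,0.0066,-0.001,-0.035,-0.152,-0.224,0.025,0.0066,-0.001,-0.035,-0.152,-0.224,0.025,0.0066,-0.001,-0.035,-0.152,-0.224,0.025,0.0066,-0.001,-0.035,-0.152,-0.224,0.025,0.0066,-0.001,-0.035], grip=1)

```text
t: 11.95
tool_pos: [0.4275, 0.0995, 0.2568]
tool_rot: [-2.213, -2.225, 0.008]
contact_force: [0.6, 0.2, 0.2]
opening: 0.0854
grip_force: 0.0
```

Run:
```python
from h import *
plan((429,100,90,90.3))
for n in("scene","top"):
    im,X=cloud(n); print(n)
    blobs(im,X,(.38,.5,-.1,.3),.028,.06); blobs(im,X,(.53,.68,.13,.33),.09,.135)
    print("post");blobs(im,X,(.5,.7,-.6,.6),.14,.17,5,yel)
```

```text
now [427.5  99.5 256.8] hd 90.32 q6 0.05 t 11.9 open 85.4 grip 0.0 F [0.6 0.2 0.2]
(429, 100, 90, 90.3) rows~3.3 0.0010, 0.0043, 0.2779, -0.0040, 0.0006, 0.0002
scene
ctr [422. -21.] size [94. 44.] ang 74.4 z [30. 39. 43.] mean [418. -16.] n 164 bgr [101. 141. 169.]
ctr [427. 101.] size [40. 96.] ang 0.9 z [30. 40. 43.] mean [424. 107.] n 179 bgr [103. 144. 173.]
ctr [565. 186.] size [53. 41.] ang 86.4 z [ 92. 113. 120.] mean [560. 192.] n 173 bgr [161. 162. 163.]
ctr [599. 232.] size [31. 21.] ang 45.9 z [ 92. 113. 131.] mean [600. 234.] n 96 bgr [ 58. 137. 155.]
ctr [641. 275.] size [40. 57.] ang 0.8 z [ 93. 114. 121.] mean [637. 282.] n 176 bgr [161. 162. 164.]
post
ctr [603. 232.] size [27. 28.] ang 56.6 z [142. 154. 160.] mean [603. 234.] n 53 bgr [ 50. 162. 184.]
top
ctr [428. 137.] size [35. 13.] ang 0.1 z [35. 37. 44.] mean [424. 139.] n 21 bgr [ 62.  96. 130.]
ctr [413. -50.] size [33. 39.] ang 73.3 z [34. 37. 43.] mean [414. -51.] n 67 bgr [ 90. 139. 185.]
ctr [643. 272.] size [48. 37.] ang 87.8 z [ 99. 115. 120.] mean [641. 272.] n 116 bgr [178. 184. 190.]
ctr [567. 182.] size [47. 39.] ang 89.4 z [110. 115. 121.] mean [565. 183.] n 113 bgr [181. 187. 194.]
post
ctr [605. 227.] size [23. 17.] ang 0.3 z [150. 156. 160.] mean [605. 227.] n 31 bgr [ 66. 200. 235.]
```

Emit:
apply_moves(rows=[0.001,0.004,0.08,-0.004,0,0,0.001,0.004,0.16,-0.004,0,0,0.001,0.004,0.23,-0.004,0,0,0.001,0.004,0.278,-0.004,0,0,0.001,0.004,0.278,-0.004,0,0,0.001,0.004,0.278,-0.004,0,0])

```text
t: 12.65
tool_pos: [0.4297, 0.1003, 0.091]
tool_rot: [2.214, 2.228, -0.001]
contact_force: [-0.3, 0.2, 0.4]
opening: 0.0855
grip_force: 0.0
```

Emit:
apply_moves(rows=[0,0,0,0,0,0,0,0,0,0,0,0,0,0,0,0,0,0,0,0,0,0,0,0,0,0,0,0,0,0,0,0,0,0,0,0,0,0,0,0,0,0,0,0,0,0,0,0], grip=0)

```text
t: 13.45
tool_pos: [0.4303, 0.1, 0.0924]
tool_rot: [2.213, 2.226, 0.003]
contact_force: [-1.4, 0.5, 5.4]
opening: 0.0369
grip_force: 52.8
```

Emit:
apply_moves(rows=[0,0,-0.14,0,0,0,0,0,-0.3,0,0,0,0,0,-0.3,0,0,0,0,0,-0.3,0,0,0,0,0,-0.3,0,0,0,0,0,-0.3,0,0,0])

```text
t: 14.05
tool_pos: [0.4288, 0.1001, 0.2709]
tool_rot: [2.214, 2.227, 0.001]
contact_force: [0.2, -0.0, -1.9]
opening: 0.0371
grip_force: 52.1
```

Run:
```python
from h import *
x,y=tr(-48,37.5,(605,229))
plan((x,y,275,87.2),(x,y,185,87.2))
```

```text
now [428.8 100.1 270.9] hd 90.34 q6 0.05 t 14.1 open 37.1 grip 52.1 F [ 0.2 -0.  -1.9]
(np.float64(640.1104412001143), np.float64(179.2254390402757), 275, 87.2) rows~4.5 0.1298, 0.3530, -0.0065, 0.0010, 0.0006, 0.0349
(np.float64(640.1104412001143), np.float64(179.2254390402757), 185, 87.2) rows~4.8 0.1300, 0.3527, 0.1435, 0.0010, 0.0006, 0.0349
```

Emit:
apply_moves(rows=[0.13,0.353,-0.007,0,0,0.035,0.13,0.353,-0.007,0,0,0.035,0.13,0.353,-0.007,0,0,0.035,0.13,0.353,-0.007,0,0,0.035,0.13,0.353,-0.007,0,0,0.035,0.13,0.353,0.06,0,0,0.035,0.13,0.353,0.14,0,0,0.035,0.13,0.353,0.14,0,0,0.035,0.13,0.353,0.14,0,0,0.035])

```text
t: 14.95
tool_pos: [0.6385, 0.179, 0.1836]
tool_rot: [-2.273, -2.164, 0.009]
contact_force: [-0.1, -1.3, -0.0]
opening: 0.0369
grip_force: 52.0
```

Run:
```python
from h import *
x,y=tr(-48,37.5,(605,229))
plan((x,y,163.5,87.2))
```

```text
now [638.5 179.  183.6] hd 87.19 q6 0.21 t 14.9 open 36.9 grip 52.0 F [-0.1 -1.3 -0. ]
(np.float64(640.1104412001143), np.float64(179.2254390402757), 163.5, 87.2) rows~0.4 0.0006, 0.0029, 0.0335, -0.0038, 0.0015, -0.0001
```

Emit:
apply_moves(rows=[0,0.002,0.016,-0.003,0,0,0,0.002,0.0335,-0.003,0,0,0,0.002,0.0335,-0.003,0,0,0,0.002,0.0335,-0.003,0,0,0,0.002,0.0335,-0.003,0,0])

```text
t: 15.45
tool_pos: [0.6438, 0.18, 0.1737]
tool_rot: [2.269, 2.161, 0.016]
contact_force: [-5.1, 0.5, 14.8]
opening: 0.0369
grip_force: 54.1
```

Emit:
apply_moves(rows=[0,0,0,0,0,0,0,0,0,0,0,0,0,0,0,0,0,0,0,0,-0.1,0,0,0,0,0,-0.17,0,0,0,0,0,-0.17,0,0,0,0,0,-0.17,0,0,0], grip=0.62)

```text
t: 16.15
tool_pos: [0.642, 0.1794, 0.2715]
tool_rot: [2.27, 2.161, 0.011]
contact_force: [-0.4, 0.3, -1.2]
opening: 0.0527
grip_force: 0.0
```

Run:
```python
from h import *
plan((422,-23,260,73))
```

```text
now [642.  179.4 271.5] hd 87.19 q6 0.21 t 16.1 open 52.7 grip 0.0 F [-0.4  0.3 -1.2]
(422, -23, 260, 73) rows~6.0 -0.3550, -0.3498, 0.0155, 0.0066, -0.0008, 0.1576
```

Emit:
apply_moves(rows=[-0.355,-0.35,0.016,0.0066,0,0.158,-0.355,-0.35,0.016,0.0066,0,0.158,-0.355,-0.35,0.016,0.0066,0,0.158,-0.355,-0.35,0.016,0.0066,0,0.158,-0.355,-0.35,0.016,0.0066,0,0.158,-0.355,-0.35,0.016,0.0066,0,0.158,-0.355,-0.35,0.016,0.0066,0,0.158,-0.355,-0.35,0.016,0.0066,0,0.158], grip=1)

```text
t: 16.95
tool_pos: [0.4196, -0.0236, 0.2563]
tool_rot: [-2.524, -1.862, 0.007]
contact_force: [0.3, 0.3, 0.2]
opening: 0.0854
grip_force: 0.0
```

Run:
```python
from h import *
plan((422,-23,90,73))
for n in("scene","top"):
    im,X=cloud(n); print(n); cv2.imwrite(f"{n}3.png",im); np.save(n+"3X.npy",X)
    blobs(im,X,(.38,.5,-.1,.3),.028,.06); blobs(im,X,(.53,.7,.1,.35),.09,.135)
    print("post");blobs(im,X,(.5,.7,-.6,.6),.14,.17,5,yel)
    im=im[140:240,220:360] if n=="top" else im[155:255,170:310]
    cv2.imwrite(f"pics/{n}3.png",cv2.resize(im,(784,560)))
```

```text
now [419.6 -23.6 256.3] hd 72.84 q6 0.07 t 16.9 open 85.4 grip 0.0 F [0.3 0.3 0.2]
(422, -23, 90, 73) rows~3.3 0.0023, 0.0054, 0.2771, -0.0044, 0.0005, -0.0018
scene
ctr [421. -20.] size [98. 42.] ang 71.1 z [30. 40. 43.] mean [418. -15.] n 170 bgr [100. 140. 168.]
ctr [621. 221.] size [168.  72.] ang 84.5 z [ 93. 113. 126.] mean [625. 242.] n 402 bgr [111. 147. 160.]
ctr [562. 187.] size [53. 41.] ang 85.4 z [ 92. 113. 120.] mean [558. 193.] n 173 bgr [160. 162. 163.]
post
ctr [601. 229.] size [31. 27.] ang 88.1 z [141. 152. 160.] mean [598. 233.] n 60 bgr [ 53. 163. 185.]
top
ctr [429.   1.] size [40. 37.] ang 72.1 z [32. 38. 46.] mean [429.   1.] n 83 bgr [ 81. 127. 170.]
ctr [641. 272.] size [48. 39.] ang 88.9 z [100. 115. 121.] mean [640. 273.] n 117 bgr [177. 183. 190.]
ctr [639. 178.] size [44. 89.] ang 0.5 z [104. 113. 121.] mean [636. 180.] n 195 bgr [ 80. 124. 166.]
ctr [563. 182.] size [38. 47.] ang 0.5 z [101. 115. 121.] mean [563. 183.] n 119 bgr [181. 185. 192.]
post
ctr [602. 225.] size [25. 26.] ang 80.1 z [151. 155. 160.] mean [602. 225.] n 38 bgr [ 65. 193. 227.]
```

View pics/top3.png

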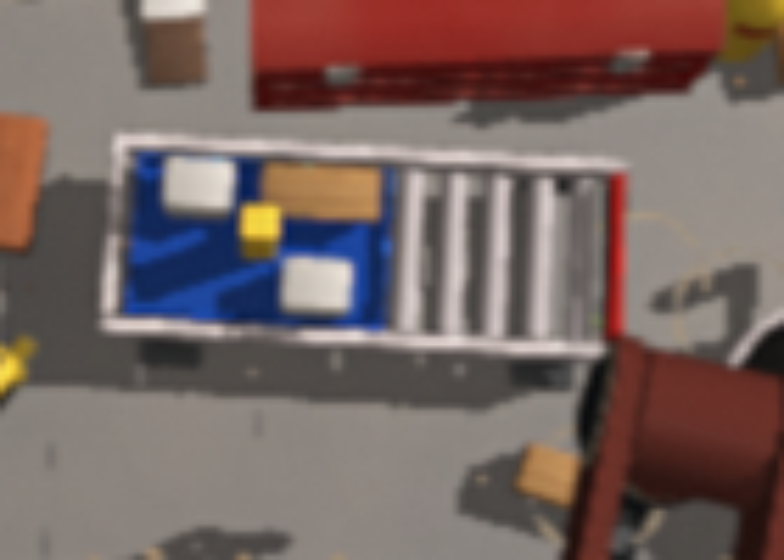

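The tray holds both whites and the timber (320,190), which sits right against the back rim. I'll check whether it is tilted.

Run:
```python
from h import *
im=cv2.imread("top3.png").astype(int);X=np.load("top3X.npy")
def fit(name,M):
    P=X[M]; A=np.c_[P[:,:2]-P[:,:2].mean(0),np.ones(len(P))]; 
    k=np.ones(len(P),bool)
    for _ in range(4):
        s=np.linalg.lstsq(A[k],P[k,2],rcond=None)[0]; r=P[:,2]-A@s; k=abs(r)<.005
    print(name,k.sum(),"slope deg x,y",np.degrees(np.arctan(s[:2])).round(1),"z",s[2].round(4),"rng",P[k].min(0).round(3),P[k].max(0).round(3))
x,y,z=X[...,0],X[...,1],X[...,2]
fit("timber",(z>.1)&(z<.13)&(x>.6)&(x<.68)&(y>.12)&(y<.225)&(im[...,2]>130))
fit("white1",(z>.1)&(z<.13)&(x>.6)&(x<.68)&(y>.24)&(y<.31))
fit("white2",(z>.1)&(z<.13)&(x>.53)&(x<.6)&(y>.14)&(y<.22))
blue=(im[...,0]>im[...,2]+50)
fit("floor",(z>.06)&(z<.08)&(x>.54)&(x<.68)&(y>.12)&(y<.35)&blue)
P=X[(z>.06)&(z<.095)&(x>.5)&(x<.7)&(y>.1)&(y<.36)&blue]; print(cv2.minAreaRect((P[:,:2]*1000).astype(np.float32)))
# profile across timber
for xx in np.arange(.612,.672,.006):
    m=(z>.06)&(z<.13)&(abs(x-xx)<.003)&(y>.14)&(y<.215); print(round(xx,3),m.sum(),np.median(z[m]).round(4))
```

```text
timber 154 slope deg x,y [16.3 -0.1] z 0.1131 rng [0.617 0.138 0.105] [0.655 0.223 0.122]
white1 85 slope deg x,y [4.7 1.6] z 0.1152 rng [0.621 0.249 0.108] [0.66  0.296 0.12 ]
white2 92 slope deg x,y [-1.  -0.3] z 0.1156 rng [0.547 0.159 0.111] [0.59  0.218 0.121]
floor 508 slope deg x,y [0.2 0.2] z 0.0714 rng [0.541 0.127 0.066] [0.669 0.326 0.077]
((603.677001953125, 226.39315795898438), (199.70899963378906, 127.88719177246094), 87.19445037841797)
0.612 19 0.0717
0.618 40 0.0755
0.624 45 0.1081
0.63 18 0.1116
0.636 33 0.114
0.642 22 0.1151
0.648 27 0.1181
0.654 8 0.1161
0.66 12 0.0941
0.666 0 nan
0.672 33 0.0723
  return _methods._mean(a, axis=axis, dtype=dtype,
  ret = ret.dtype.type(ret / rcount)
```

View pics/scene3.png

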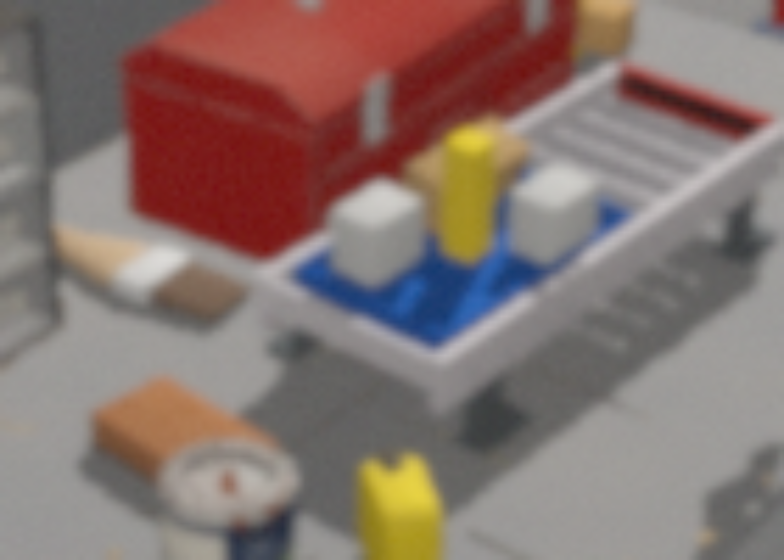

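The timber's outer edge rests on the rim, tilted 16°. I'll square it up after placing the last timber, which I pick now.

Emit:
apply_moves(rows=[0.002,0.005,0.08,-0.004,0,-0.002,0.002,0.005,0.16,-0.004,0,-0.002,0.002,0.005,0.23,-0.004,0,-0.002,0.002,0.005,0.277,-0.004,0,-0.002,0.002,0.005,0.277,-0.004,0,-0.002,0.002,0.005,0.277,-0.004,0,-0.002])

```text
t: 17.65
tool_pos: [0.4238, -0.0222, 0.092]
tool_rot: [2.521, 1.873, -0.001]
contact_force: [1.0, -0.6, 0.9]
opening: 0.0854
grip_force: 0.0
```

Emit:
apply_moves(rows=[0,0,0,0,0,0,0,0,0,0,0,0,0,0,0,0,0,0,0,0,0,0,0,0,0,0,0,0,0,0,0,0,0,0,0,0,0,0,0,0,0,0,0,0,0,0,0,0], grip=0)

```text
t: 18.45
tool_pos: [0.4245, -0.0231, 0.0936]
tool_rot: [2.52, 1.869, 0.004]
contact_force: [-1.0, 0.1, 6.7]
opening: 0.0372
grip_force: 52.7
```

Emit:
apply_moves(rows=[0,0,-0.14,0,0,0,0,0,-0.3,0,0,0,0,0,-0.3,0,0,0,0,0,-0.3,0,0,0,0,0,-0.3,0,0,0,0,0,-0.3,0,0,0])

```text
t: 19.05
tool_pos: [0.4229, -0.0226, 0.2721]
tool_rot: [2.521, 1.87, 0.001]
contact_force: [-0.7, 0.7, -0.5]
opening: 0.0367
grip_force: 52.0
```

Run:
```python
from h import *
x,y=tr(48,-36,(603.3,226))
plan((x,y,275,87.2),(x,y,185,87.2))
```

```text
now [422.9 -22.6 272.1] hd 73.14 q6 0.07 t 19.1 open 36.7 grip 52.0 F [-0.7  0.7 -0.5]
(np.float64(569.6877680058979), np.float64(275.7012863050309), 275, 87.2) rows~6.6 0.5467, 0.0899, -0.0051, 0.0015, 0.0007, -0.1562
(np.float64(569.6877680058979), np.float64(275.7012863050309), 185, 87.2) rows~6.9 0.5468, 0.0896, 0.1449, 0.0015, 0.0007, -0.1562
```

Emit:
apply_moves(rows=[0.547,0.09,-0.005,0,0,-0.156,0.547,0.09,-0.005,0,0,-0.156,0.547,0.09,-0.005,0,0,-0.156,0.547,0.09,-0.005,0,0,-0.156,0.547,0.09,-0.005,0,0,-0.156,0.547,0.09,-0.005,0,0,-0.156,0.547,0.09,-0.005,0,0,-0.156,0.547,0.09,-0.005,0,0,-0.156,0.547,0.09,0.06,0,0,-0.156,0.547,0.09,0.13,0,0,-0.156,0.547,0.09,0.13,0,0,-0.156,0.547,0.09,0.13,0,0,-0.156])

```text
t: 20.25
tool_pos: [0.5685, 0.2748, 0.1915]
tool_rot: [-2.276, -2.166, 0.008]
contact_force: [-0.3, 0.4, 1.2]
opening: 0.037
grip_force: 51.9
```

```bash
cat >> h.py <<'E'
def tray(im,X):
    x,y,z=X[...,0],X[...,1],X[...,2]; im=im.astype(int)
    P=X[(z>.06)&(z<.095)&(x>.5)&(x<.7)&(y>-.15)&(y<.37)&(im[...,0]>im[...,2]+50)]; print("tray",len(P),cv2.minAreaRect((P[:,:2]*1000).astype(np.float32)))
E
python3 - <<'E'
from h import *
im,X=cloud("top"); tray(im,X)
print("post");blobs(im,X,(.5,.7,-.6,.6),.14,.17,5,yel)
im,X=cloud("scene"); tray(im,X)
x,y=tr(48,-36,(603.3,226))
plan((x,y,164,87.2))
E
```

```text
tray 220 ((561.6053466796875, 188.92825317382812), (102.65361022949219, 209.37484741210938), 31.876144409179688)
post
tray 287 ((601.8938598632812, 228.85853576660156), (206.1881866455078, 130.46795654296875), 87.35973358154297)
now [570.8 275.7 195.8] hd 87.16 q6 0.38 t 20.4 open 36.6 grip 51.9 F [ 0.4 -0.6  0.1]
(np.float64(569.6877680058979), np.float64(275.7012863050309), 164, 87.2) rows~0.6 -0.0000, -0.0020, 0.0530, 0.0025, 0.0002, -0.0004
```

Emit:
apply_moves(rows=[0,-0.001,0.025,0.002,0,0,0,-0.001,0.045,0.002,0,0,0,-0.001,0.053,0.002,0,0,0,-0.001,0.053,0.002,0,0,0,-0.001,0.053,0.002,0,0])

```text
t: 20.85
tool_pos: [0.5696, 0.2765, 0.1644]
tool_rot: [-2.274, -2.165, 0.002]
contact_force: [-5.3, 1.0, 10.0]
opening: 0.0365
grip_force: 53.7
```

Emit:
apply_moves(rows=[0,0,0,0,0,0,0,0,0,0,0,0,0,0,0,0,0,0,0,0,-0.1,0,0,0,0,0,-0.17,0,0,0,0,0,-0.17,0,0,0,0,0,-0.17,0,0,0], grip=0.62)

```text
t: 21.55
tool_pos: [0.5705, 0.2762, 0.2664]
tool_rot: [2.274, 2.165, 0.003]
contact_force: [-0.6, -0.5, -0.6]
opening: 0.0528
grip_force: 0.0
```

Run:
```python
from h import *
plan((430,130,330,87.2))
```

```text
now [570.5 276.2 266.4] hd 87.18 q6 0.38 t 21.6 open 52.8 grip 0.0 F [-0.6 -0.5 -0.6]
(430, 130, 330, 87.2) rows~4.3 -0.2548, -0.2217, -0.1067, 0.0015, -0.0003, -0.0002
```

Emit:
apply_moves(rows=[-0.255,-0.222,-0.06,0,0,0,-0.255,-0.222,-0.06,0,0,0,-0.255,-0.222,-0.06,0,0,0,-0.255,-0.222,-0.06,0,0,0,-0.255,-0.222,-0.06,0,0,0,-0.255,-0.222,-0.06,0,0,0])

```text
t: 22.15
tool_pos: [0.4282, 0.129, 0.2991]
tool_rot: [-2.276, -2.164, 0.004]
contact_force: [-0.1, 0.1, 0.9]
opening: 0.0528
grip_force: 0.0
```

```bash
cat >> h.py <<'E'
def fit(name,X,M):
    P=X[M]; A=np.c_[P[:,:2]-P[:,:2].mean(0),np.ones(len(P))]; k=np.ones(len(P),bool)
    for _ in range(4):
        s=np.linalg.lstsq(A[k],P[k,2],rcond=None)[0]; k=abs(P[:,2]-A@s)<.005
    r=cv2.minAreaRect((P[k,:2]*1000).astype(np.float32))
    print(name,k.sum(),"slope",np.degrees(np.arctan(s[:2])).round(1),"z",s[2].round(4),np.round(r[0],1),np.round(r[1],1),round(r[2],1))
def four(c=(603.5,226),f="top"):
    im,X=cloud(f); I=im.astype(int); x,y,z=X[...,0]*1000,X[...,1]*1000,X[...,2]; tray(im,X)
    for n,a,b,L in(("white1",48,37,33),("timber1",-48,37,52),("white2",-48,-37,33),("timber2",48,-37,52)):
        px,py=tr(a,b,c); fit(n,X,(z>.1)&(z<.135)&(abs(x-px)<24)&(abs(y-py)<L)&(I[...,2]>(130 if n[0]=="t" else 150))&((I[...,0]>100)|(n[0]=="t")))
    blobs(im,X,(.5,.7,-.6,.6),.14,.17,5,yel)
    return im,X
E
python3 - <<'E'
from h import *
im,X=four()
cv2.imwrite("pics/top4.png",cv2.resize(im[150:220,225:325],(800,560)))
plan((430,130,330,87.2))
E
```

```text
tray 447 ((602.160400390625, 227.40219116210938), (200.01744079589844, 127.88251495361328), 85.67495727539062)
white1 85 slope [ 0.8 -0.5] z 0.1163 [641.7 274.2] [36.3 42.9] 0.7
timber1 143 slope [16.1 -2. ] z 0.1138 [634.3 180.4] [33.9 85.1] 0.2
white2 83 slope [1.6 3.1] z 0.1158 [564.7 182.5] [35.2 46.4] 0.3
timber2 114 slope [-2.9  0.8] z 0.1085 [568.1 275.9] [88.8 34.9] 86.9
ctr [603. 227.] size [26. 25.] ang 0.0 z [150. 156. 161.] mean [602. 227.] n 42 bgr [ 63. 182. 216.]
now [428.8 129.6 299.1] hd 87.15 q6 0.18 t 22.2 open 52.8 grip 0.0 F [0.9 0.3 0.6]
(430, 130, 330, 87.2) rows~0.6 0.0008, 0.0017, -0.0516, -0.0020, 0.0008, -0.0006
```

View pics/top4.png

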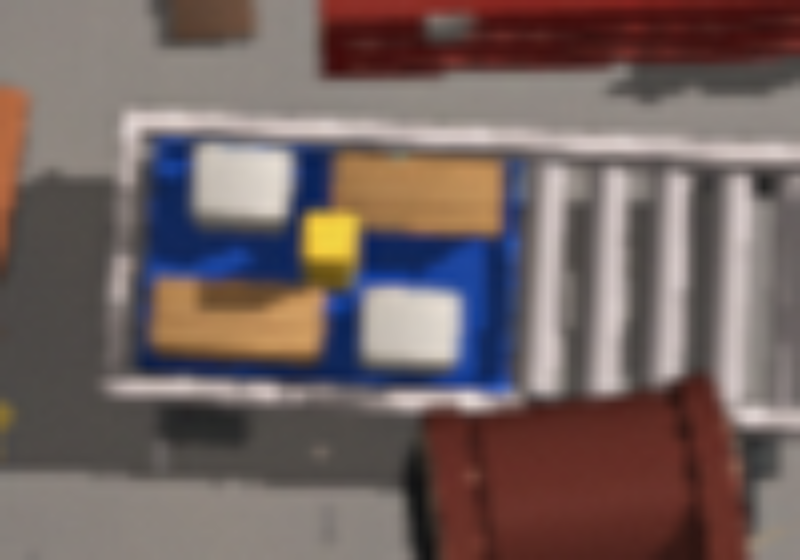

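The two whites and the front timber lie flat. The back timber (418,195) still leans on the rim, so I'll straddle it and squeeze it inward.

Run:
```python
from h import *
x,y=tr(-48,35.5,(602.7,227)); print(x,y)
plan((x,y,250,87.2),(x,y,168,87.2))
```

```text
635.8128289254315 177.3231385798669
now [428.8 129.6 299.1] hd 87.15 q6 0.18 t 22.2 open 52.8 grip 0.0 F [0.9 0.3 0.6]
(np.float64(635.8128289254315), np.float64(177.3231385798669), 250, 87.2) rows~4.4 0.0968, 0.3408, 0.0806, -0.0020, 0.0008, -0.0006
(np.float64(635.8128289254315), np.float64(177.3231385798669), 168, 87.2) rows~5.0 0.0969, 0.3412, 0.2173, -0.0020, 0.0008, -0.0006
```

Emit:
apply_moves(rows=[0.097,0.341,0.08,-0.002,0,0,0.097,0.341,0.08,-0.002,0,0,0.097,0.341,0.08,-0.002,0,0,0.097,0.341,0.08,-0.002,0,0,0.097,0.341,0.08,-0.002,0,0,0.097,0.341,0.08,-0.002,0,0,0.097,0.341,0.15,-0.002,0,0,0.097,0.341,0.2,-0.002,0,0,0.097,0.341,0.217,-0.002,0,0,0.097,0.341,0.217,-0.002,0,0,0.097,0.341,0.217,-0.002,0,0], grip=0.72, grip_force=30)

```text
t: 23.3
tool_pos: [0.6366, 0.178, 0.1712]
tool_rot: [2.273, 2.165, 0.003]
contact_force: [-0.3, -0.5, 0.6]
opening: 0.0617
grip_force: 0.0
```

Emit:
apply_moves(rows=[0,0,0,0,0,0,0,0,0,0,0,0,0,0,0,0,0,0,0,0,0,0,0,0,0,0,0,0,0,0,0,0,0,0,0,0,0,0,0,0,0,0], grip=0)

```text
t: 24.0
tool_pos: [0.6373, 0.1779, 0.1728]
tool_rot: [2.272, 2.163, 0.006]
contact_force: [-1.2, 0.8, 7.3]
opening: 0.0398
grip_force: 29.8
```

Run:
```python
from h import *
x,y=tr(-48,35,(602.7,227))
plan((x,y,164,87.2)); im,X=cloud("scene"); blobs(im,X,(.5,.7,-.6,.6),.14,.17,5,yel)
```

```text
now [637.3 177.9 172.8] hd 87.19 q6 0.21 t 24.0 open 39.8 grip 29.8 F [-1.2  0.8  7.3]
(np.float64(635.3134258567608), np.float64(177.34756346476473), 164, 87.2) rows~0.2 -0.0011, -0.0034, 0.0146, 0.0035, 0.0001, -0.0001
ctr [602. 216.] size [28. 60.] ang 0.8 z [142. 153. 160.] mean [600. 233.] n 61 bgr [ 42. 136. 157.]
```

Emit:
apply_moves(rows=[0,0,-0.03,0,0,0,0,0,-0.03,0,0,0,-0.001,-0.004,-0.03,0.003,0,0,-0.001,-0.004,-0.03,0.003,0,0,-0.001,-0.004,-0.015,0.003,0,0,-0.001,-0.004,0.0,0.003,0,0,-0.001,-0.004,0.006,0.003,0,0,-0.001,-0.004,0.006,0.003,0,0], grip_force=50)

```text
t: 24.85
tool_pos: [0.6349, 0.1777, 0.1718]
tool_rot: [-2.274, -2.166, 0.002]
contact_force: [-9.0, -0.6, 24.7]
opening: 0.0386
grip_force: 50.8
```

Run:
```python
from h import *
x,y=tr(-48,35,(602.7,227))
plan((x,y,164,87.2))
```

```text
now [634.9 177.7 171.8] hd 87.2 q6 0.21 t 24.9 open 38.6 grip 50.8 F [-9.  -0.6 24.7]
(np.float64(635.3134258567608), np.float64(177.34756346476473), 164, 87.2) rows~0.2 -0.0006, 0.0008, 0.0129, -0.0009, 0.0001, -0.0001
```

Emit:
apply_moves(rows=[0,0,-0.003,0,0,0,0,0,-0.003,0,0,0,0,0,-0.003,0,0,0,0,0,-0.003,0,0,0,0,0,-0.1,0,0,0,0,0,-0.17,0,0,0,0,0,-0.17,0,0,0,0,0,-0.17,0,0,0], grip=0.62)

```text
t: 25.65
tool_pos: [0.6347, 0.1773, 0.27]
tool_rot: [2.275, 2.166, -0.001]
contact_force: [0.0, 0.9, -0.3]
opening: 0.053
grip_force: 0.0
```

Emit:
apply_moves(rows=[-0.1,-0.34,-0.23,0,0,0,-0.1,-0.34,-0.23,0,0,0,-0.1,-0.34,-0.23,0,0,0,-0.1,-0.34,-0.23,0,0,0,-0.1,-0.34,-0.23,0,0,0,-0.1,-0.34,-0.23,0,0,0])

```text
t: 26.25
tool_pos: [0.4256, 0.1271, 0.4102]
tool_rot: [2.274, 2.165, 0.002]
contact_force: [0.2, -0.4, 0.0]
opening: 0.0528
grip_force: 0.0
```

Run:
```python
from h import *
im,X=four()
plan((430,130,330,87.2))
```

```text
tray 422 ((603.64501953125, 227.16879272460938), (199.1746063232422, 127.95914459228516), 86.7755126953125)
white1 76 slope [ 1.1 -3.1] z 0.1158 [641.9 274.1] [35.8 42.8] 0.4
timber1 150 slope [15.9 -1.9] z 0.1135 [634.1 180.4] [85.3 34.2] 89.9
white2 89 slope [-3.   1.2] z 0.1162 [564.7 182.5] [35.7 46.3] 0.1
timber2 121 slope [-4.3  0.3] z 0.1093 [568.4 276.1] [89.8 34.8] 87.2
ctr [601. 227.] size [26. 22.] ang 87.2 z [149. 155. 161.] mean [602. 227.] n 42 bgr [ 63. 183. 219.]
now [426.6 127.3 408.2] hd 87.19 q6 0.17 t 26.3 open 53.2 grip 0.0 F [ 1.7  0.8 -0.5]
(430, 130, 330, 87.2) rows~1.6 0.0049, 0.0054, 0.1303, 0.0001, 0.0004, -0.0001
```

It is still tilted, because my grip only caught its top few mm. I'll grip lower and harder, lift it upright, and set it further in.

Run:
```python
from h import *
plan((637,179,250,87.2),(637,179,162,87.2))
```

```text
now [426.6 127.3 408.2] hd 87.19 q6 0.17 t 26.3 open 53.2 grip 0.0 F [ 1.7  0.8 -0.5]
(637, 179, 250, 87.2) rows~5.4 0.1035, 0.3460, 0.2637, 0.0001, 0.0004, -0.0001
(637, 179, 162, 87.2) rows~6.6 0.1036, 0.3460, 0.4103, 0.0001, 0.0004, -0.0001
```

Emit:
apply_moves(rows=[0.103,0.346,0.26,0,0,0,0.103,0.346,0.26,0,0,0,0.103,0.346,0.26,0,0,0,0.103,0.346,0.26,0,0,0,0.103,0.346,0.26,0,0,0,0.103,0.346,0.26,0,0,0,0.103,0.346,0.26,0,0,0,0.103,0.346,0.34,0,0,0,0.103,0.346,0.38,0,0,0,0.103,0.346,0.404,0,0,0,0.103,0.346,0.404,0,0,0,0.103,0.346,0.404,0,0,0,0.103,0.346,0.404,0,0,0], grip=0.72)

```text
t: 27.6
tool_pos: [0.6385, 0.1789, 0.1663]
tool_rot: [2.275, 2.166, 0.0]
contact_force: [-0.5, 0.9, -0.5]
opening: 0.0619
grip_force: 0.0
```

Run:
```python
from h import *
plan((637,179,161,87.2))
```

```text
now [638.5 178.9 166.3] hd 87.19 q6 0.21 t 27.6 open 61.9 grip 0.0 F [-0.5  0.9 -0.5]
(637, 179, 161, 87.2) rows~0.1 -0.0000, -0.0025, 0.0088, 0.0003, 0.0003, -0.0001
```

Emit:
apply_moves(rows=[0,-0.002,0.009,0,0,0,0,-0.002,0.009,0,0,0,0,-0.002,0.009,0,0,0])

```text
t: 27.9
tool_pos: [0.6361, 0.1788, 0.1587]
tool_rot: [-2.274, -2.165, 0.004]
contact_force: [-0.4, -0.1, 0.1]
opening: 0.0615
grip_force: 0.0
```

Emit:
apply_moves(rows=[0,0,0,0,0,0,0,0,0,0,0,0,0,0,0,0,0,0,0,0,0,0,0,0,0,0,0,0,0,0,0,0,0,0,0,0,0,0,0,0,0,0], grip=0, grip_force=90)

```text
t: 28.6
tool_pos: [0.6362, 0.179, 0.1596]
tool_rot: [-2.274, -2.165, 0.005]
contact_force: [-3.0, -0.3, 5.5]
opening: 0.0414
grip_force: 85.1
```

Emit:
apply_moves(rows=[0,0,-0.025,0,0,0,0,0,-0.05,0,0,0,0,0,-0.05,0,0,0,0,0,-0.05,0,0,0,0,0,-0.05,0,0,0])

```text
t: 29.1
tool_pos: [0.6359, 0.1788, 0.1879]
tool_rot: [-2.274, -2.165, 0.006]
contact_force: [0.4, 0.7, -1.4]
opening: 0.0411
grip_force: 85.0
```

Run:
```python
from h import *
x,y=tr(-48,35,(602.7,227)); print(x,y)
plan((x,y,185,87.2))
im,X=cloud("scene"); cv2.imwrite("pics/sc5.png",cv2.resize(im[150:230,190:290],(700,560)))
```

```text
635.3134258567608 177.34756346476473
now [635.9 178.8 187.9] hd 87.18 q6 0.21 t 29.1 open 41.1 grip 85.0 F [ 0.4  0.7 -1.4]
(np.float64(635.3134258567608), np.float64(177.34756346476473), 185, 87.2) rows~0.1 -0.0024, -0.0008, 0.0048, -0.0026, 0.0009, -0.0002
```

View pics/sc5.png

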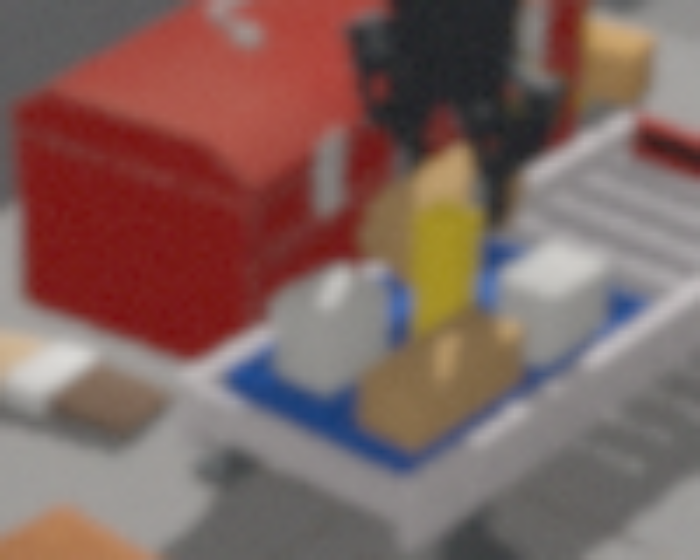

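The block keeps its 16° tilt in the grip, and the strip is too narrow to drop it in tilted. I'll set it down on the free bench spot and regrasp it square.

Emit:
apply_moves(rows=[0,0,-0.08,0,0,0,0,0,-0.15,0,0,0,0,0,-0.15,0,0,0,0,0,-0.15,0,0,0])

```text
t: 29.55
tool_pos: [0.6369, 0.179, 0.2795]
tool_rot: [-2.275, -2.166, 0.002]
contact_force: [-0.4, 0.3, -2.0]
opening: 0.0408
grip_force: 87.6
```

Run:
```python
from h import *
plan((430,100,275,87.2),(430,100,92,87.2))
```

```text
now [636.9 179.  279.5] hd 87.19 q6 0.21 t 29.6 open 40.8 grip 87.6 F [-0.4  0.3 -2. ]
(430, 100, 275, 87.2) rows~4.4 -0.1485, -0.3380, 0.0081, -0.0007, 0.0005, -0.0001
(430, 100, 92, 87.2) rows~5.8 -0.1482, -0.3376, 0.3131, -0.0007, 0.0005, -0.0001
```

Emit:
apply_moves(rows=[-0.148,-0.338,0.008,0,0,0,-0.148,-0.338,0.008,0,0,0,-0.148,-0.338,0.008,0,0,0,-0.148,-0.338,0.008,0,0,0,-0.148,-0.338,0.008,0,0,0,-0.148,-0.338,0.008,0,0,0,-0.148,-0.338,0.1,0,0,0,-0.148,-0.338,0.18,0,0,0,-0.148,-0.338,0.25,0,0,0,-0.148,-0.338,0.29,0,0,0,-0.148,-0.338,0.31,0,0,0,-0.148,-0.338,0.31,0,0,0,-0.148,-0.338,0.31,0,0,0])

```text
t: 30.85
tool_pos: [0.4299, 0.1001, 0.0939]
tool_rot: [-2.275, -2.166, 0.004]
contact_force: [-0.1, -0.7, -0.5]
opening: 0.0406
grip_force: 87.4
```

Emit:
apply_moves(rows=[0,0,0,0,0,0,0,0,0,0,0,0,0,0,0,0,0,0,0,0,0,0,0,0,0,0,0,0,0,0,0,0,0,0,0,0], grip=1)

```text
t: 31.45
tool_pos: [0.429, 0.1, 0.0933]
tool_rot: [-2.274, -2.165, 0.005]
contact_force: [0.6, 0.5, -0.4]
opening: 0.0855
grip_force: 0.0
```

Run:
```python
from h import *
plan((430,100,90,87.2))
im,X=cloud("scene"); blobs(im,X,(.38,.5,-.1,.3),.03,.06)
```

```text
now [429.  100.   93.3] hd 87.19 q6 0.11 t 31.4 open 85.5 grip 0.0 F [ 0.6  0.5 -0.4]
(430, 100, 90, 87.2) rows~0.1 0.0001, 0.0017, 0.0054, -0.0020, 0.0008, -0.0001
ctr [474.  98.] size [20. 13.] ang 78.8 z [39. 49. 57.] mean [473. 101.] n 23 bgr [70. 70. 70.]
ctr [434. 105.] size [95. 41.] ang 87.2 z [32. 40. 43.] mean [432. 108.] n 171 bgr [105. 146. 174.]
```

Emit:
apply_moves(rows=[0.005,0.003,0.005,0,0,0,0.005,0.003,0.005,0,0,0,0.005,0.003,0.005,0,0,0])

```text
t: 31.8
tool_pos: [0.4308, 0.103, 0.0899]
tool_rot: [-2.274, -2.165, 0.006]
contact_force: [-0.5, -0.4, -0.3]
opening: 0.0854
grip_force: 0.0
```

Emit:
apply_moves(rows=[0,0,0,0,0,0,0,0,0,0,0,0,0,0,0,0,0,0,0,0,0,0,0,0,0,0,0,0,0,0,0,0,0,0,0,0,0,0,0,0,0,0,0,0,0,0,0,0], grip=0, grip_force=50)

```text
t: 32.6
tool_pos: [0.4313, 0.1029, 0.0906]
tool_rot: [-2.275, -2.166, 0.004]
contact_force: [1.1, -0.0, 4.4]
opening: 0.0368
grip_force: 52.4
```

Emit:
apply_moves(rows=[0,0,-0.14,0,0,0,0,0,-0.31,0,0,0,0,0,-0.31,0,0,0,0,0,-0.31,0,0,0,0,0,-0.31,0,0,0,0,0,-0.31,0,0,0])

```text
t: 33.2
tool_pos: [0.4314, 0.1031, 0.2761]
tool_rot: [-2.274, -2.165, 0.005]
contact_force: [-1.8, -0.0, -1.1]
opening: 0.0374
grip_force: 51.9
```

Run:
```python
from h import *
im,X=cloud("top"); tray(im,X); blobs(im,X,(.5,.7,-.6,.6),.14,.17,5,yel)
x,y=tr(-48,35.5,(602.7,227)); print(x,y)
plan((x,y,275,87.2),(x,y,185,87.2))
```

```text
tray 678 ((602.9276733398438, 227.36251831054688), (198.87109375, 127.3879165649414), 87.80339813232422)
ctr [601. 229.] size [24. 21.] ang 0.4 z [148. 157. 161.] mean [600. 229.] n 36 bgr [ 66. 187. 223.]
635.8128289254315 177.3231385798669
now [430.7 103.  274.4] hd 87.19 q6 0.12 t 33.2 open 36.6 grip 51.9 F [ 0.  -0.1 -0.2]
(np.float64(635.8128289254315), np.float64(177.3231385798669), 275, 87.2) rows~4.4 0.1404, 0.3353, -0.0032, -0.0039, 0.0010, -0.0001
(np.float64(635.8128289254315), np.float64(177.3231385798669), 185, 87.2) rows~4.7 0.1407, 0.3362, 0.1468, -0.0039, 0.0010, -0.0001
```

Emit:
apply_moves(rows=[0.14,0.334,-0.003,-0.003,0.001,0,0.14,0.334,-0.003,-0.003,0.001,0,0.14,0.334,-0.003,-0.003,0.001,0,0.14,0.334,-0.003,-0.003,0.001,0,0.14,0.334,-0.003,-0.003,0.001,0,0.14,0.334,0.06,-0.003,0.001,0,0.14,0.334,0.145,-0.003,0.001,0,0.14,0.334,0.145,-0.003,0.001,0,0.14,0.334,0.145,-0.003,0.001,0,0.14,0.334,0.145,-0.003,0.001,0])

```text
t: 34.25
tool_pos: [0.6348, 0.177, 0.1876]
tool_rot: [-2.275, -2.166, 0.002]
contact_force: [-0.5, 1.1, -0.9]
opening: 0.0373
grip_force: 52.0
```

Run:
```python
from h import *
plan((635,177.3,162,87.2))
```

```text
now [634.8 177.  187.6] hd 87.19 q6 0.21 t 34.2 open 37.3 grip 52.0 F [-0.5  1.1 -0.9]
(635, 177.3, 162, 87.2) rows~0.5 0.0006, 0.0003, 0.0426, -0.0008, 0.0002, -0.0001
```

Emit:
apply_moves(rows=[0,0,0.02,0,0,0,0,0,0.035,0,0,0,0,0,0.0425,0,0,0,0,0,0.0425,0,0,0,0,0,0.0425,0,0,0])

```text
t: 34.75
tool_pos: [0.6355, 0.1771, 0.1628]
tool_rot: [2.275, 2.166, 0.002]
contact_force: [0.2, 0.3, -0.6]
opening: 0.0366
grip_force: 52.0
```

Emit:
apply_moves(rows=[0,0,0,0,0,0,0,0,0,0,0,0,0,0,0,0,0,0,0,0,-0.1,0,0,0,0,0,-0.17,0,0,0,0,0,-0.17,0,0,0,0,0,-0.17,0,0,0], grip=0.62)

```text
t: 35.45
tool_pos: [0.6365, 0.1773, 0.2682]
tool_rot: [2.272, 2.164, 0.009]
contact_force: [-0.0, -0.1, -0.8]
opening: 0.0528
grip_force: 0.0
```

Emit:
apply_moves(rows=[-0.1,-0.34,-0.1,0,0,0,-0.1,-0.34,-0.1,0,0,0,-0.1,-0.34,-0.1,0,0,0,-0.1,-0.34,-0.1,0,0,0,-0.1,-0.34,-0.1,0,0,0,-0.1,-0.34,-0.1,0,0,0])

```text
t: 36.05
tool_pos: [0.4269, 0.1269, 0.324]
tool_rot: [2.275, 2.165, 0.002]
contact_force: [1.2, -0.4, -0.5]
opening: 0.0527
grip_force: 0.0
```

Run:
```python
from h import *
im,X=four()
im,X=cloud("scene");blobs(im,X,(.5,.7,-.6,.6),.135,.17,5,yel); tray(im,X)
plan((603,228,250,87.2))
```

```text
tray 425 ((601.4395751953125, 228.10943603515625), (199.5247039794922, 124.48807525634766), 86.4131088256836)
white1 83 slope [-1.3 -0.2] z 0.1158 [638.  276.2] [35.6 47. ] 0.5
timber1 154 slope [-2.  -0.9] z 0.109 [635.3 176. ] [37.4 85.5] 0.1
white2 76 slope [2.8 0.6] z 0.1166 [564.4 182.7] [46.6 34.4] 89.0
timber2 131 slope [-1.8  1. ] z 0.1093 [567.8 276.3] [89.6 36.8] 87.1
ctr [601. 227.] size [25. 24.] ang 87.3 z [143. 156. 159.] mean [600. 228.] n 41 bgr [ 60. 183. 220.]
ctr [600. 232.] size [30. 28.] ang 85.6 z [137. 152. 159.] mean [598. 235.] n 70 bgr [ 51. 158. 181.]
tray 129 ((601.5712890625, 230.009521484375), (207.77938842773438, 120.13783264160156), 84.63591766357422)
now [428.6 127.1 323.3] hd 87.18 q6 0.17 t 36.1 open 53.2 grip 0.0 F [0.2 0.1 0.4]
(603, 228, 250, 87.2) rows~4.3 0.1822, 0.2820, 0.1224, 0.0003, -0.0001, -0.0002
```

All four blocks now lie flat (whites 116 mm, timbers 109 mm). Next I go over the post with the fingers closing along the track.

Run:
```python
from h import *
plan((601,228,290,-2.8),(601,228,195,-2.8))
```

```text
now [428.6 127.1 323.3] hd 87.18 q6 0.17 t 36.1 open 53.2 grip 0.0 F [0.2 0.1 0.4]
(601, 228, 290, -2.8) rows~10.5 0.1821, 0.2787, 0.0557, 0.0001, -0.0003, 0.9998
(601, 228, 195, -2.8) rows~10.5 0.1820, 0.2787, 0.2140, 0.0001, -0.0003, 0.9998
```

Emit:
apply_moves(rows=[0.182,0.2787,0.056,0,0,0.9998,0.182,0.2787,0.056,0,0,0.9998,0.182,0.2787,0.056,0,0,0.9998,0.182,0.2787,0.056,0,0,0.9998,0.182,0.2787,0.056,0,0,0.9998,0.182,0.2787,0.056,0,0,0.9998,0.182,0.2787,0.056,0,0,0.9998,0.182,0.2787,0.056,0,0,0.9998,0.182,0.2787,0.056,0,0,0.9998,0.182,0.2787,0.056,0,0,0.9998,0.182,0.2787,0.056,0,0,0.9998,0.182,0.2787,0.056,0,0,0.9998,0.182,0.2787,0.056,0,0,0.9998,0.182,0.2787,0.056,0,0,0.9998], grip=1)

```text
t: 37.55
tool_pos: [0.6013, 0.2281, 0.2901]
tool_rot: [3.141, -0.075, -0.0]
contact_force: [0.1, 0.3, -0.6]
opening: 0.0855
grip_force: 0.0
```

Run:
```python
from h import *
plan((601,228,195,-2.8))
```

```text
now [601.3 228.1 290.1] hd -2.74 q6 1.87 t 37.5 open 85.5 grip 0.0 F [ 0.1  0.3 -0.6]
(601, 228, 195, -2.8) rows~1.9 -0.0005, 0.0001, 0.1584, 0.0001, 0.0000, 0.0007
```

Emit:
apply_moves(rows=[0,0,0.08,0,0,0,0,0,0.14,0,0,0,0,0,0.158,0,0,0,0,0,0.158,0,0,0,0,0,0.158,0,0,0])

```text
t: 38.05
tool_pos: [0.6022, 0.2283, 0.1983]
tool_rot: [-3.14, 0.076, -0.006]
contact_force: [-0.4, -0.4, 1.1]
opening: 0.0853
grip_force: 0.0
```

Emit:
apply_moves(rows=[0,0,0,0,0,0,0,0,0,0,0,0,0,0,0,0,0,0,0,0,0,0,0,0,0,0,0,0,0,0,0,0,0,0,0,0], grip=0.4, grip_force=20)

```text
t: 38.65
tool_pos: [0.6012, 0.228, 0.1964]
tool_rot: [-3.14, 0.077, -0.002]
contact_force: [0.1, 0.2, -0.3]
opening: 0.034
grip_force: 0.0
```

Run:
```python
from h import *
plan((593.1,66,195,-2.8))
im,X=cloud("top"); tray(im,X)
im,X=cloud("scene"); cv2.imwrite("pics/sc6.png",cv2.resize(im[150:230,190:310],(800,533)))
```

```text
now [601.2 228.  196.4] hd -2.79 q6 1.87 t 38.6 open 34.0 grip 0.0 F [ 0.1  0.2 -0.3]
(593.1, 66, 195, -2.8) rows~3.2 -0.0003, 0.2703, 0.0023, -0.0002, -0.0009, 0.0001
tray 163 ((593.3480224609375, 233.429931640625), (202.0916290283203, 120.90608215332031), 80.70677185058594)
```

View pics/sc6.png

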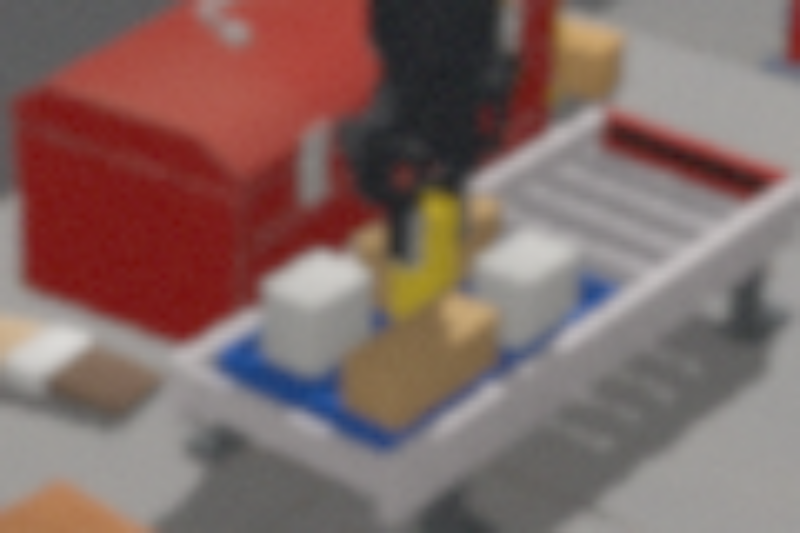

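The fingers straddle the post (430,250) without touching it, and all four blocks are in place. Rolling now.

Emit:
apply_moves(rows=[0,0.006,0.002,0,0,0,0,0.015,0.002,0,0,0,0,0.027,0.002,0,0,0,0,0.042,0.002,0,0,0,0,0.057,0.002,0,0,0,0,0.072,0.002,0,0,0,0,0.087,0.002,0,0,0,0,0.102,0.002,0,0,0,0,0.117,0.002,0,0,0,0,0.132,0.002,0,0,0,0,0.147,0.002,0,0,0,0,0.162,0.002,0,0,0,0,0.177,0.002,0,0,0,0,0.192,0.002,0,0,0,0,0.207,0.002,0,0,0,0,0.219,0.002,0,0,0,0,0.229,0.002,0,0,0,0,0.237,0.002,0,0,0,0,0.243,0.002,0,0,0,0,0.247,0.002,0,0,0])

```text
t: 40.75
tool_pos: [0.594, 0.0797, 0.1952]
tool_rot: [-3.14, 0.077, -0.002]
contact_force: [0.6, 0.7, -0.7]
opening: 0.0342
grip_force: 0.2
```

Run:
```python
from h import *
plan((593.1,66,195,-2.8))
im,X=cloud("top"); tray(im,X); cv2.imwrite("pics/top7.png",cv2.resize(im[150:220,240:340],(800,560)))
im,X=cloud("scene"); tray(im,X)
```

```text
now [594.   79.7 195.2] hd -2.8 q6 1.63 t 40.8 open 34.2 grip 0.2 F [ 0.6  0.7 -0.7]
(593.1, 66, 195, -2.8) rows~0.3 -0.0004, 0.0230, 0.0004, -0.0002, -0.0010, 0.0000
tray 210 ((584.0636596679688, 95.69578552246094), (195.86886596679688, 117.51569366455078), 78.01031494140625)
tray 116 ((593.8214111328125, 72.30310821533203), (229.9874725341797, 121.49610900878906), 85.80517578125)
```

View pics/top7.png

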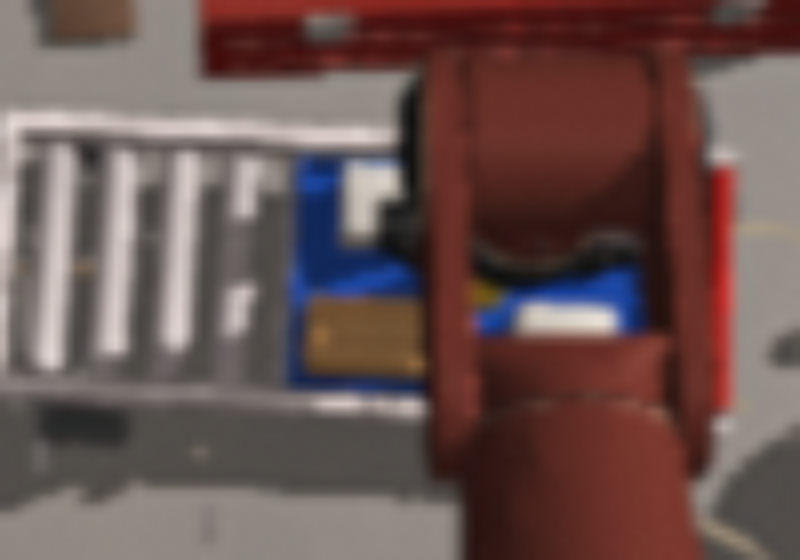

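The tray has rolled along, with its left rim now at x≈290. It is about 20 mm short of the stop, so I'll continue slowly until I feel contact.

Emit:
apply_moves(rows=[0,0.005,0,0,0,0,0,0.01,0,0,0,0,0,0.015,0,0,0,0,0,0.02,0,0,0,0,0,0.025,0,0,0,0,0,0.03,0,0,0,0,0,0.034,0,0,0,0,0,0.038,0,0,0,0,0,0.038,0,0,0,0])

```text
t: 41.75
tool_pos: [0.5929, 0.0568, 0.1952]
tool_rot: [-3.141, 0.077, -0.002]
contact_force: [1.1, 0.6, -1.0]
opening: 0.034
grip_force: 0.0
```

Emit:
apply_moves(rows=[0,0.003,0,0,0,0,0,0.006,0,0,0,0,0,0.009,0,0,0,0,0,0.012,0,0,0,0,0,0.015,0,0,0,0,0,0.015,0,0,0,0])

```text
t: 42.35
tool_pos: [0.5927, 0.0529, 0.1966]
tool_rot: [-3.129, 0.075, -0.004]
contact_force: [-0.5, 17.3, 5.3]
opening: 0.0343
grip_force: 9.0
```

The 17 N reading means the tray is on the stop. I'll back off to centre on the post and grip it.

Emit:
apply_moves(rows=[0,-0.006,0,0,0,0,0,-0.0135,0,0,0,0,0,-0.0135,0,0,0,0,0,-0.0135,0,0,0,0])

```text
t: 42.75
tool_pos: [0.5928, 0.056, 0.1951]
tool_rot: [3.14, -0.077, 0.002]
contact_force: [-0.1, -0.7, 0.2]
opening: 0.0345
grip_force: 0.0
```

Emit:
apply_moves(rows=[0,0,0,0,0,0,0,0,0,0,0,0,0,0,0,0,0,0,0,0,0,0,0,0,0,0,0,0,0,0,0,0,0,0,0,0], grip=0, grip_force=110)

```text
t: 43.35
tool_pos: [0.593, 0.0583, 0.196]
tool_rot: [-3.135, 0.077, -0.003]
contact_force: [-0.6, 9.6, 2.4]
opening: 0.0243
grip_force: 107.7
```

Run:
```python
from h import *
im,X=cloud("top"); tray(im,X)
x,y,z=X[...,0],X[...,1],X[...,2];I=im.astype(int)
P=X[(z>.055)&(z<.095)&(x>.5)&(x<.7)&(y>-.1)&(y<.3)&(I[...,0]>I[...,2]+50)]; print("left rim y",np.percentile(P[:,1],[99,100]))
Pr=X[(z>.06)&(z<.09)&(x>.5)&(x<.7)&(y<.0)&red(I)]; print("red",np.percentile(Pr[:,1],[0,2,50,98,100]))
plan((590,57,330,-2.8))
```

```text
tray 224 ((595.2340087890625, 63.443607330322266), (187.4676971435547, 124.6506118774414), 88.3355484008789)
left rim y [0.15795006 0.15810705]Traceback (most recent call last):
  File "<stdin>", line 5, in <module>
    return _quantile_unchecked(
        a, q, axis, out, overwrite_input, method, keepdims, weights)
    return _ureduce(a,
                    func=_quantile_ureduce_func,
    ...<5 lines>...
                    overwrite_input=overwrite_input,
                    method=method)
    r = func(a, **kwargs)
    result = _quantile(arr,
                       quantiles=q,
    ...<2 lines>...
                       out=out,
                       weights=wgt)
    slices_having_nans = np.isnan(arr[-1, ...])
                                  ~~~^^^^^^^^^
IndexError: index -1 is out of bounds for axis 0 with size 0
```

The grip is on with 10 N pressing the tray on the stop, and its far rim at y≈0.158 puts its centre at 0.058 as expected. Lifting gently.

Emit:
apply_moves(rows=[0,-0.002,-0.005,0,0,0,0,-0.003,-0.015,0,0,0,0,-0.003,-0.03,0,0,0,0,-0.003,-0.05,0,0,0,0,-0.003,-0.075,0,0,0,0,-0.003,-0.1,0,0,0,0,-0.003,-0.125,0,0,0,0,-0.003,-0.14,0,0,0,0,-0.003,-0.15,0,0,0,0,-0.003,-0.15,0,0,0,0,-0.003,-0.15,0,0,0])

```text
t: 44.5
tool_pos: [0.5925, 0.0581, 0.2847]
tool_rot: [-3.14, 0.077, -0.001]
contact_force: [0.8, -0.2, -5.1]
opening: 0.0245
grip_force: 109.2
```

Run:
```python
from h import *
plan((470,-218,285,-2.8))
im,X=cloud("scene"); cv2.imwrite("pics/sc8.png",cv2.resize(im[110:230,200:350],(750,600)))
blobs(im,X,(.58,.66,-.3,-.15),.06,.118,5,red)
x,y,z=X[...,0],X[...,1],X[...,2]
P=X[(z>.112)&(z<.122)&(x>.58)&(x<.66)&(y<-.15)&(y>-.3)]; print(len(P),P.mean(0) if len(P) else 0)
```

```text
now [592.5  58.1 284.7] hd -2.79 q6 1.59 t 44.5 open 24.5 grip 109.2 F [ 0.8 -0.2 -5.1]
(470, -218, 285, -2.8) rows~6.0 -0.1815, 0.4695, -0.0008, -0.0002, -0.0003, 0.0001
ctr [ 615. -229.] size [13. 12.] ang 18.6 z [ 79.  97. 116.] mean [ 615. -230.] n 27 bgr [ 44.  44. 133.]
11 [ 0.61686784 -0.23232193  0.116588  ]
```

View pics/sc8.png

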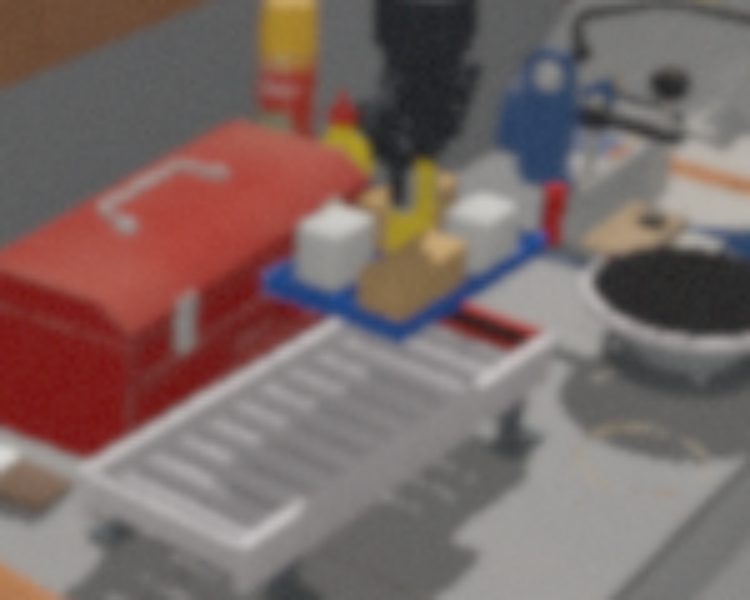

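The tray hangs level with all four blocks aboard, and the red handle is at (555,212). Carrying it to the table.

Emit:
apply_moves(rows=[-0.004,0.01,0,0,0,0,-0.013,0.033,0,0,0,0,-0.027,0.07,0,0,0,0,-0.042,0.11,0,0,0,0,-0.058,0.15,0,0,0,0,-0.073,0.19,0,0,0,0,-0.089,0.23,0,0,0,0,-0.104,0.27,0,0,0,0,-0.12,0.31,0,0,0,0,-0.135,0.35,0,0,0,0,-0.151,0.39,0,0,0,0,-0.164,0.425,0,0,0,0,-0.174,0.45,0,0,0,0,-0.179,0.463,0,0,0,0,-0.1815,0.4695,0,0,0,0,-0.1815,0.4695,0,0,0,0,-0.1815,0.4695,0,0,0,0])

```text
t: 46.25
tool_pos: [0.4704, -0.2175, 0.2849]
tool_rot: [-3.14, 0.076, -0.002]
contact_force: [0.2, -0.3, -4.4]
opening: 0.0244
grip_force: 109.3
```

Run:
```python
from h import *
plan((470,-218,199,-2.8))
im,X=cloud("scene"); cv2.imwrite("pics/sc9.png",cv2.resize(im[110:230,260:410],(750,600)))
x,y,z=X[...,0],X[...,1],X[...,2]; I=im.astype(int)
P=X[(z>.14)&(z<.18)&(x>.3)&(x<.65)&(y<-.05)&(I[...,0]>I[...,2]+50)]; print(cv2.minAreaRect((P[:,:2]*1000).astype(np.float32)),np.percentile(P[:,2],[5,50,95]))
```

```text
now [ 470.4 -217.5  284.9] hd -2.77 q6 1.04 t 46.2 open 24.4 grip 109.3 F [ 0.2 -0.3 -4.4]
(470, -218, 199, -2.8) rows~1.7 -0.0008, 0.0009, 0.1431, -0.0005, -0.0009, 0.0004
((469.048828125, -213.2039031982422), (207.8918914794922, 128.66366577148438), 88.36357116699219) [0.15973074 0.16642393 0.17451408]
```

View pics/sc9.png

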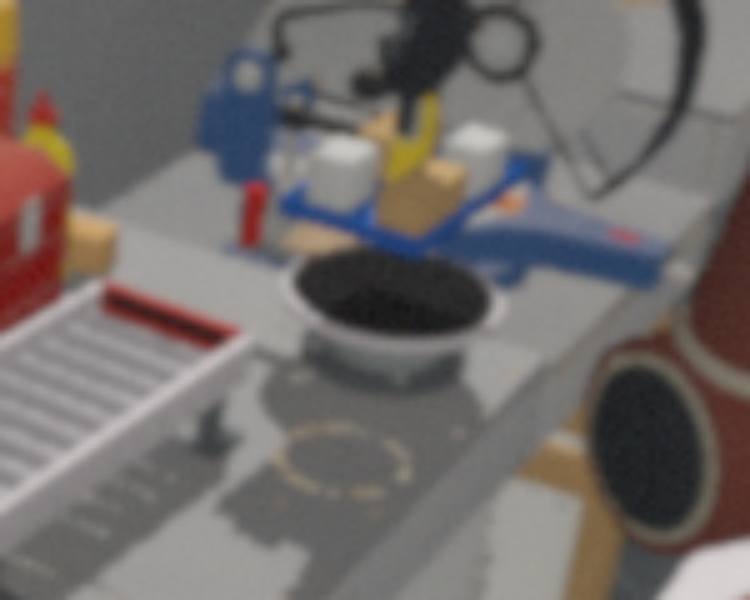

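The tray is over the table with all four blocks. Lowering.

Emit:
apply_moves(rows=[0,0.001,0.03,0,0,0,0,0.001,0.06,0,0,0,0,0.001,0.09,0,0,0,0,0.001,0.115,0,0,0,0,0.001,0.13,0,0,0,0,0.001,0.138,0,0,0,0,0.001,0.143,0,0,0,0,0.001,0.146,0,0,0,0,0.001,0.146,0,0,0])

```text
t: 47.2
tool_pos: [0.4708, -0.2188, 0.1981]
tool_rot: [3.14, -0.077, 0.004]
contact_force: [0.7, -0.1, -5.3]
opening: 0.0246
grip_force: 109.3
```

Run:
```python
from h import *
plan((470,-218,199,-2.8))
im,X=cloud("scene")
x,y,z=X[...,0],X[...,1],X[...,2]; I=im.astype(int)
blue=(I[...,0]>I[...,2]+40)
P=X[(z>.06)&(z<.1)&(x>.3)&(x<.57)&(y<-.05)&(y>-.34)&blue]; print(cv2.minAreaRect((P[:,:2]*1000).astype(np.float32)),np.percentile(P[:,2],[5,50,95]))
r=np.hypot(x-.47,y+.218); ang=np.degrees(np.arctan2(y+.218,x-.47))
M=(z>.03)&(z<.3)&(r>.12)&(r<.26)&(ang<30)&(ang>-130)
for a in range(-130,30,10):
    k=M&(ang>=a)&(ang<a+10)
    if k.sum()>3: print(a,k.sum(),"rmin",r[k].min().round(3),"z",np.percentile(z[k],[5,95]).round(3),I[k].mean(0).round(0))
```

```text
now [ 470.8 -218.8  198.1] hd -2.8 q6 1.04 t 47.2 open 24.6 grip 109.3 F [ 0.7 -0.1 -5.3]
(470, -218, 199, -2.8) rows~0.0 -0.0013, -0.0013, -0.0015, 0.0002, -0.0016, 0.0000
((467.75946044921875, -216.62527465820312), (210.38397216796875, 127.98013305664062), 86.85939025878906) [0.07176199 0.07962679 0.08772372]
-20 7 rmin 0.123 z [0.064 0.114] [ 96.  97. 118.]
-10 68 rmin 0.121 z [0.062 0.118] [ 63.  62. 125.]
```

Emit:
apply_moves(rows=[0,0,0.002,0,0,0,0,0,0.004,0,0,0,0,0,0.004,0,0,0])

```text
t: 47.55
tool_pos: [0.4709, -0.219, 0.1978]
tool_rot: [3.14, -0.077, 0.004]
contact_force: [-5.4, 1.7, 7.3]
opening: 0.0244
grip_force: 111.3
```

Emit:
apply_moves(rows=[0,0,0,0,0,0,0,0,0,0,0,0,0,0,0,0,0,0,0,0,0,0,0,0,0,0,0,0,0,0,0,0,-0.04,0,0,0,0,0,-0.1,0,0,0,0,0,-0.15,0,0,0,0,0,-0.15,0,0,0,0,0,-0.15,0,0,0], grip=0.7, grip_force=40)

```text
t: 48.55
tool_pos: [0.4705, -0.2187, 0.2857]
tool_rot: [3.14, -0.077, 0.005]
contact_force: [-0.8, -0.1, -1.3]
opening: 0.0595
grip_force: 0.0
```

Run:
```python
from h import *
plan((560,-110,330,85))
im,X=cloud("scene")
x,y,z=X[...,0],X[...,1],X[...,2]; I=im.astype(int)
P=X[(z>.06)&(z<.1)&(x>.3)&(x<.57)&(y<-.05)&(y>-.34)&(I[...,0]>I[...,2]+40)]; print(cv2.minAreaRect((P[:,:2]*1000).astype(np.float32)),np.percentile(P[:,2],[5,50,95]))
blobs(im,X,(.4,.56,-.33,-.1),.135,.18,5,yel)
k=red(I)&(z>.075)&(z<.125)&(x>.58)&(x<.66)&(y<-.15)&(y>-.3); P=X[k]; print("pin",len(P),P.mean(0),P.min(0),P.max(0))
```

```text
now [ 470.5 -218.7  285.7] hd -2.79 q6 1.04 t 48.5 open 59.5 grip 0.0 F [-0.8 -0.1 -1.3]
(560, -110, 330, 85) rows~10.2 0.1404, -0.1882, -0.0736, 0.0017, -0.0012, -0.9755
((468.92694091796875, -218.76364135742188), (207.27784729003906, 130.7428741455078), 86.95476531982422) [0.07142358 0.07859109 0.08706446]
ctr [ 469. -210.] size [26. 24.] ang 18.3 z [136. 149. 161.] mean [ 468. -210.] n 45 bgr [ 52. 153. 175.]
pin 27 [ 0.61475362 -0.22838792  0.10008175] [ 0.60612456 -0.23596756  0.07716322] [ 0.62338442 -0.22211203  0.11814288]
```

The tray is set centrally at (469,-218). The pin centre works out at about (618,-236), 150 mm from the axis. Going above the pin.

Run:
```python
from h import *
plan((618.5,-236,285,-7),(618.5,-236,150,-7))
for t in np.arange(2.5,45.1,2.5):
    a=np.radians(t); print("%.4f, %.4f, 0, 0, 0, %.4f,"%(.25*(np.cos(a)-1),.25*np.sin(a),t/90),end=" ")
```

```text
now [ 470.  -218.4  284.1] hd -2.79 q6 1.04 t 48.6 open 59.4 grip 0.0 F [-0.2 -0.1 -1. ]
(618.5, -236, 285, -7) rows~3.0 0.2487, 0.0173, -0.0013, -0.0005, -0.0003, 0.0468
(618.5, -236, 150, -7) rows~4.0 0.2485, 0.0174, 0.2237, -0.0005, -0.0003, 0.0468
-0.0002, 0.0109, 0, 0, 0, 0.0278, -0.0010, 0.0218, 0, 0, 0, 0.0556, -0.0021, 0.0326, 0, 0, 0, 0.0833, -0.0038, 0.0434, 0, 0, 0, 0.1111, -0.0059, 0.0541, 0, 0, 0, 0.1389, -0.0085, 0.0647, 0, 0, 0, 0.1667, -0.0116, 0.0752, 0, 0, 0, 0.1944, -0.0151, 0.0855, 0, 0, 0, 0.2222, -0.0190, 0.0957, 0, 0, 0, 0.2500, -0.0234, 0.1057, 0, 0, 0, 0.2778, -0.0282, 0.1154, 0, 0, 0, 0.3056, -0.0335, 0.1250, 0, 0, 0, 0.3333, -0.0392, 0.1343, 0, 0, 0, 0.3611, -0.0452, 0.1434, 0, 0, 0, 0.3889, -0.0517, 0.1522, 0, 0, 0, 0.4167, -0.0585, 0.1607, 0, 0, 0, 0.4444, -0.0657, 0.1689, 0, 0, 0, 0.4722, -0.0732, 0.1768, 0, 0, 0, 0.5000,
```

Emit:
apply_moves(rows=[0.2486,0.0173,0,0,0,0.047,0.2486,0.0173,0,0,0,0.047,0.2486,0.0173,0,0,0,0.047,0.2486,0.0173,0,0,0,0.047,0.2486,0.0173,0,0,0,0.047])

```text
t: 49.1
tool_pos: [0.6186, -0.2358, 0.2812]
tool_rot: [-3.133, 0.191, 0.007]
contact_force: [1.0, -0.4, -0.7]
opening: 0.0596
grip_force: 0.0
```

Run:
```python
from h import *
plan((618.5,-236,152,-7))
im,X=cloud("scene"); cv2.imwrite("pics/sc10.png",cv2.resize(im[130:220,280:400],(800,600)))
```

```text
now [ 618.6 -235.8  281.2] hd -6.98 q6 1.22 t 49.1 open 59.6 grip 0.0 F [ 1.  -0.4 -0.7]
(618.5, -236, 152, -7) rows~2.6 0.0009, 0.0009, 0.2154, -0.0015, 0.0030, 0.0002
```

View pics/sc10.png

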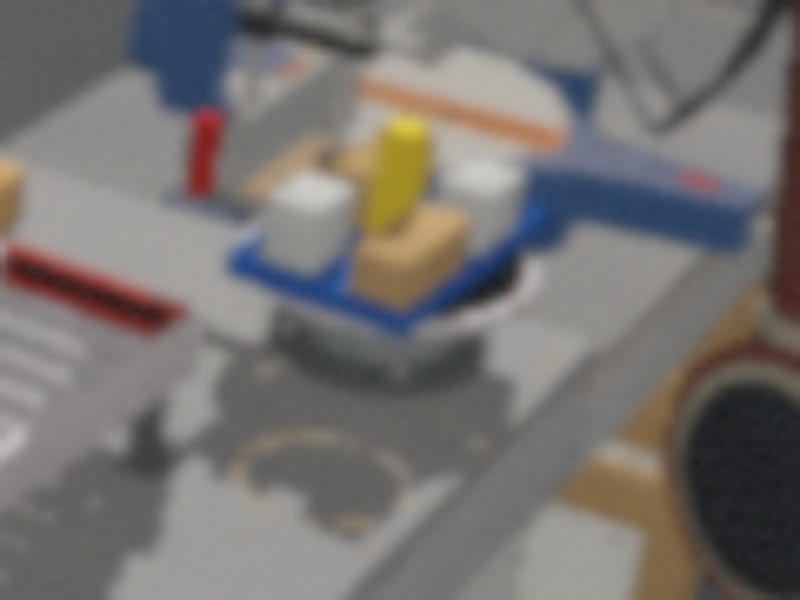

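The tray is on the table with all four blocks, and the red pin is at (207,150). Descending around it.

Emit:
apply_moves(rows=[0,0,0.06,0,0.003,0,0,0,0.12,0,0.003,0,0,0,0.17,0,0.003,0,0,0,0.205,0,0.003,0,0,0,0.215,0,0.003,0,0,0,0.215,0,0.003,0,0,0,0.215,0,0.003,0])

```text
t: 49.85
tool_pos: [0.6192, -0.2366, 0.1582]
tool_rot: [3.135, -0.193, 0.014]
contact_force: [-0.6, 0.1, 0.4]
opening: 0.06
grip_force: 0.0
```

Emit:
apply_moves(rows=[0,0,0,0,0,0,0,0,0,0,0,0,0,0,0,0,0,0,0,0,0,0,0,0,0,0,0,0,0,0], grip=0.36, grip_force=20)

```text
t: 50.35
tool_pos: [0.619, -0.2362, 0.1562]
tool_rot: [3.136, -0.192, 0.01]
contact_force: [-0.3, -0.5, 1.4]
opening: 0.0308
grip_force: 0.0
```

Run:
```python
from h import *
plan((618.5,-236,152,-7))
im,X=cloud("scene"); cv2.imwrite("pics/sc11.png",cv2.resize(im[110:200,280:400],(800,600)))
```

```text
now [ 619.  -236.2  156.2] hd -7.02 q6 1.21 t 50.4 open 30.8 grip 0.0 F [-0.3 -0.5  1.4]
(618.5, -236, 152, -7) rows~0.1 -0.0008, -0.0002, 0.0071, -0.0002, -0.0039, -0.0002
```

View pics/sc11.png

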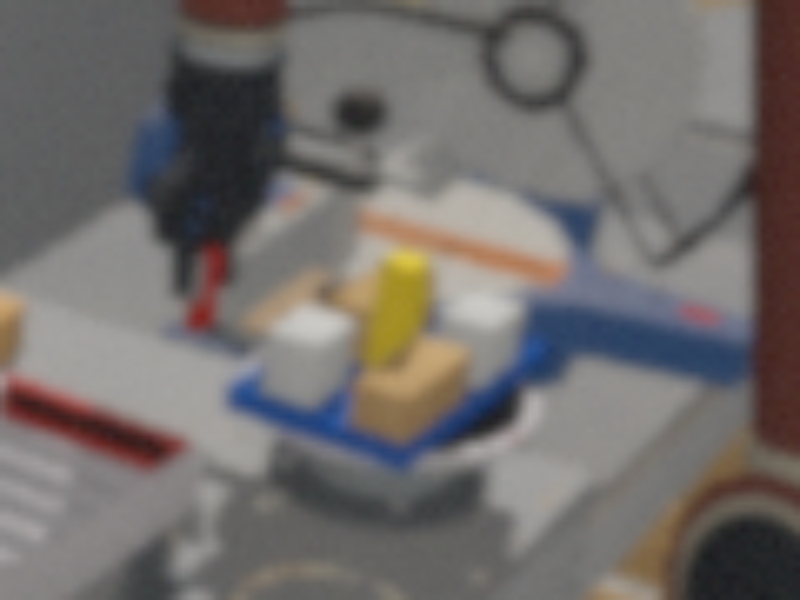

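The fingers straddle the pin (210,280). First 45° of the turn.

Emit:
apply_moves(rows=[-0.0002,0.0109,0.003,0,0,0.0278,-0.001,0.0218,0.006,0,0,0.0556,-0.0021,0.0326,0.006,0,0,0.0833,-0.0038,0.0434,0.006,0,0,0.1111,-0.0059,0.0541,0.006,0,0,0.1389,-0.0085,0.0647,0.006,0,0,0.1667,-0.0116,0.0752,0.006,0,0,0.1944,-0.0151,0.0855,0.006,0,0,0.2222,-0.019,0.0957,0.006,0,0,0.25,-0.0234,0.1057,0.006,0,0,0.2778,-0.0282,0.1154,0.006,0,0,0.3056,-0.0335,0.125,0.006,0,0,0.3333,-0.0392,0.1343,0.006,0,0,0.3611,-0.0452,0.1434,0.006,0,0,0.3889,-0.0517,0.1522,0.006,0,0,0.4167,-0.0585,0.1607,0.006,0,0,0.4444,-0.0657,0.1689,0.006,0,0,0.4722,-0.0732,0.1768,0.006,0,0,0.5])

```text
t: 52.2
tool_pos: [0.5638, -0.3348, 0.1522]
tool_rot: [-2.816, 1.377, -0.013]
contact_force: [15.3, 12.5, -3.8]
opening: 0.0309
grip_force: 10.4
```

Run:
```python
from h import *
plan((618.5,-236,152,-97))
p=ctrl.get_obs()["tool_pos"]*1000; print(np.hypot(p[0]-470,p[1]+218),np.degrees(np.arctan2(p[1]+218,p[0]-470)))
plan(*[(470+150*np.cos(np.radians(a)),-218+150*np.sin(np.radians(a)),152,a) for a in (-57,-62,-67,-72,-77,-82,-87,-92,-97,-98.5)])
```

```text
now [ 563.8 -334.8  152.2] hd -52.14 q6 1.83 t 52.2 open 30.9 grip 10.4 F [15.3 12.5 -3.8]
(618.5, -236, 152, -97) rows~5.2 -0.0740, -0.1730, 0.0018, -0.0070, -0.0000, 0.4985
149.78848632769873 -51.233930734052365
now [ 563.8 -334.8  152.2] hd -52.14 q6 1.83 t 52.2 open 30.9 grip 10.4 F [15.3 12.5 -3.8]
(np.float64(551.6958552522541), np.float64(-343.80058519181364), 152, -57) rows~0.6 -0.0005, 0.0251, 0.0001, -0.0064, -0.0024, 0.0541
(np.float64(540.4207344178836), np.float64(-350.44213892883903), 152, -62) rows~1.2 -0.0033, 0.0468, -0.0001, -0.0065, -0.0021, 0.1096
(np.float64(528.6096692733911), np.float64(-356.075728017866), 152, -67) rows~1.7 -0.0080, 0.0681, -0.0003, -0.0066, -0.0018, 0.1652
(np.float64(516.3525491562422), np.float64(-360.658477444273), 152, -72) rows~2.3 -0.0145, 0.0889, -0.0006, -0.0067, -0.0015, 0.2207
(np.float64(503.74265815157975), np.float64(-364.1555097177853), 152, -77) rows~2.9 -0.0228, 0.1090, -0.0008, -0.0068, -0.0012, 0.2763
(np.float64(490.8759651440098), np.float64(-366.54021031123557), 152, -82) rows~3.5 -0.0328, 0.1284, -0.0010, -0.0069, -0.0010, 0.3318
(np.float64(477.8503934364416), np.float64(-367.79443021318605), 152, -87) rows~4.1 -0.0445, 0.1468, -0.0013, -0.0069, -0.0007, 0.3874
(np.float64(464.76507549462485), np.float64(-367.90862405286435), 152, -92) rows~4.6 -0.0577, 0.1642, -0.0015, -0.0070, -0.0004, 0.4429
(np.float64(451.7195984892279), np.float64(-366.8819227461983), 152, -97) rows~5.2 -0.0724, 0.1803, -0.0017, -0.0070, -0.0000, 0.4985
(np.float64(447.8285883305584), np.float64(-366.3523795042875), 152, -98.5) rows~5.4 -0.0771, 0.1849, -0.0018, -0.0071, 0.0000, 0.5152
```

Run:
```python
from h import *
im,X=cloud("scene"); cv2.imwrite("pics/sc12.png",cv2.resize(im[110:200,280:400],(800,600)))
x,y,z=X[...,0],X[...,1],X[...,2]; I=im.astype(int)
P=X[(z>.06)&(z<.1)&(np.hypot(x-.47,y+.218)<.13)&(I[...,0]>I[...,2]+40)]; print(cv2.minAreaRect((P[:,:2]*1000).astype(np.float32)))
print(ctrl.get_obs()["contact_force"])
```

```text
((469.3726501464844, -218.68923950195312), (203.09934997558594, 140.0530548095703), 45.920860290527344)
[6.49521998 3.31819241 0.76662114]
```

View pics/sc12.png

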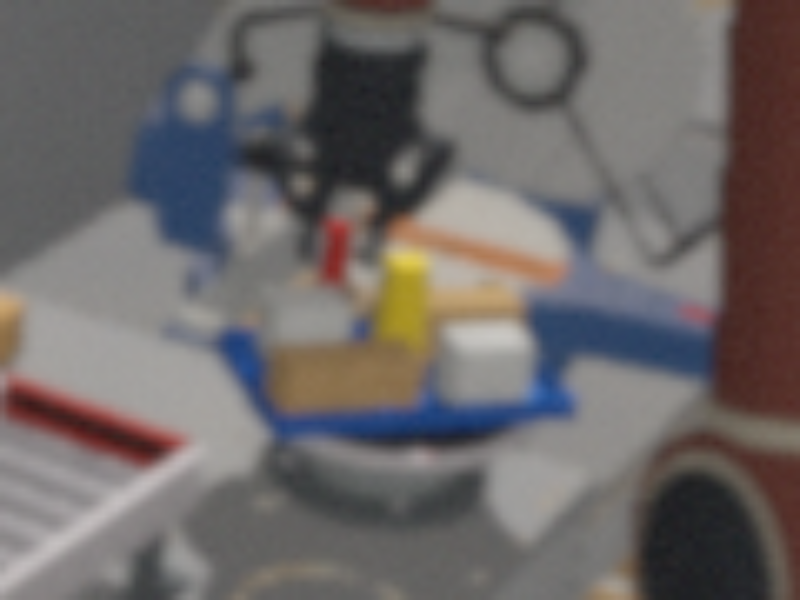

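The table and tray have turned about 41° together, with every block aboard. Now the second half.

Emit:
apply_moves(rows=[-0.0005,0.0125,0,0,0,0.027,-0.0005,0.0251,0,-0.003,0,0.0541,-0.0018,0.036,0,-0.003,0,0.082,-0.0033,0.0468,0,-0.003,0,0.1096,-0.0055,0.0575,0,-0.003,0,0.1374,-0.008,0.0681,0,-0.003,0,0.1652,-0.011,0.0786,0,-0.003,0,0.193,-0.0145,0.0889,0,-0.003,0,0.2207,-0.0185,0.099,0,-0.003,0,0.2485,-0.0228,0.109,0,-0.003,0,0.2763,-0.0276,0.1188,0,-0.003,0,0.304,-0.0328,0.1284,0,-0.003,0,0.3318,-0.0385,0.1377,0,-0.003,0,0.3596,-0.0445,0.1468,0,-0.003,0,0.3874,-0.051,0.1556,0,-0.003,0,0.4152,-0.0577,0.1642,0,-0.003,0,0.4429,-0.065,0.1724,0,-0.003,0,0.47,-0.0724,0.1803,0,-0.003,0,0.4985,-0.0724,0.1803,0,-0.003,0,0.4985,-0.0724,0.1803,0,-0.003,0,0.4985])

```text
t: 54.25
tool_pos: [0.4504, -0.3685, 0.1516]
tool_rot: [-2.085, 2.35, -0.004]
contact_force: [1.4, 0.4, 0.0]
opening: 0.031
grip_force: 0.0
```

Run:
```python
from h import *
plan((452,-367,300,-97))
im,X=cloud("scene")
x,y,z=X[...,0],X[...,1],X[...,2]; I=im.astype(int)
P=X[(z>.06)&(z<.1)&(np.hypot(x-.47,y+.218)<.13)&(I[...,0]>I[...,2]+40)]; print(cv2.minAreaRect((P[:,:2]*1000).astype(np.float32)))
```

```text
now [ 450.4 -368.5  151.6] hd -96.84 q6 2.45 t 54.2 open 31.0 grip 0.0 F [1.4 0.4 0. ]
(452, -367, 300, -97) rows~3.0 -0.0024, -0.0028, -0.2473, -0.0012, -0.0009, 0.0017
((447.6318359375, -171.40892028808594), (225.44801330566406, 104.20445251464844), 26.159765243530273)
```

Emit:
apply_moves(rows=[0,0,0,0,0,0,0,0,0,0,0,0,0,0,0,0,0,0,0,0,0,0,0,0,0,0,0,0,0,0,0,0,-0.08,0,0,0,0,0,-0.16,0,0,0,0,0,-0.25,0,0,0,0,0,-0.33,0,0,0,0,0,-0.33,0,0,0,0,0,-0.33,0,0,0], grip=0.7)

```text
t: 55.4
tool_pos: [0.4505, -0.3686, 0.3521]
tool_rot: [-2.084, 2.351, -0.011]
contact_force: [0.4, -0.2, -1.1]
opening: 0.0598
grip_force: 0.0
```

Run:
```python
from h import *
plan((452,-367,300,-97))
im,X=cloud("scene"); cv2.imwrite("pics/sc13.png",cv2.resize(im[110:200,280:400],(800,600)))
x,y,z=X[...,0],X[...,1],X[...,2]; I=im.astype(int)
P=X[(z>.06)&(z<.1)&(np.hypot(x-.47,y+.218)<.125)&(I[...,0]>I[...,2]+40)]; print(len(P),cv2.minAreaRect((P[:,:2]*1000).astype(np.float32)))
P=X[red(I)&(z>.07)&(z<.125)&(np.hypot(x-.47,y+.218)>.125)&(np.hypot(x-.47,y+.218)<.18)];m=P.mean(0);print("pin",len(P),m,np.degrees(np.arctan2(m[1]-.0077+.218,m[0]+.0038-.47)))
```

```text
now [ 450.5 -368.6  352.1] hd -96.88 q6 2.45 t 55.4 open 59.8 grip 0.0 F [ 0.4 -0.2 -1.1]
(452, -367, 300, -97) rows~1.0 -0.0033, -0.0017, 0.0869, -0.0034, -0.0028, 0.0013
213 ((446.9645690917969, -168.26901245117188), (224.25892639160156, 104.9306640625), 25.978179931640625)
pin 19 [ 0.44948207 -0.35973428  0.09810499] -96.38340932178954
```

View pics/sc13.png

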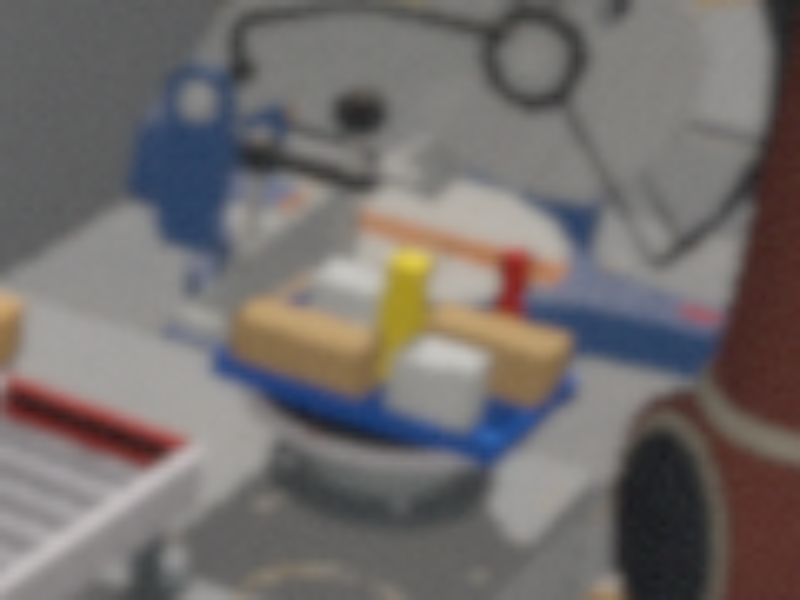

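The pin (515,280) is now at -96.4°, a quarter turn on from -7°. The tray sits centrally with all four blocks lying flat, and the gripper is clear, so I'm handing in.

```bash
python3 -c "
from station import ctrl
print(ctrl.finish_job())"
```

```text
the job is handed in; nothing more can be done
None
```

The job is handed in at about 55 s of the 208 s limit: all four blocks lie flat in the blue tray, which I rolled up against the red stop, set centrally on the table and turned one click clockwise. One timber first caught on the tray rim, so I took it out and re-placed it flat before rolling; the hand-in call returned no verdict.

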